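Unload the sloping jig onto the pile of flanges

TASK

The flange on the sloping jig is finished. Swing the jig's latch open by its red handle until it is well clear of the flange, then take the flange off the slope and lay it, same face up, flat on top of the pile in the blue tray, lengthwise along the pile and with its edges in line. Do not drop or bang it: lower it gently until you feel it rest on the pile and only then let go; leave the latch open, and the spanner, the wheel and the turbocharger core where they are.

Things in the scene. Friction and masses are not known exactly. Their poses are not given: they have to be found in the camera images.
- flange_center (a point): Centre (half-way up) of the loose steel flange to move: flat plate 100 mm long, 58 wide, 16 thick, 0.45 to 0.65 kg, with a 48 x 34 mm through port in its middle (long side along the flange) and four bolt holes. Axes: x along the length (at first up the slope), y across the width, z normal to the plate, up. It lies in the jig under the latch's nose and cannot be lifted until that is open.
- jig: Fixed green jig, base 200 x 130 mm; origin at the centre of its underside, z up. Its table slopes 35 degrees, rising along the jig's +x (low end nearest the robot). The flange comes off along the slope's normal.
- latch_pivot (a point): Point on the latch's pivot axis (normal to the slope), 68 mm up-slope of the flange's centre on the jig's middle line, level with the middle of the red handle. Axes as jig.
- latch_knob (a point): Middle of the latch's red handle, a pin 16 mm thick and 32 mm long standing along the slope's normal, 42 mm from the pivot axis. This point is 40 mm above the flange's underside, measured along the normal; the handle reaches 16 mm further up and down, its foot on a dark strap 14 mm wide, 6 mm thick. x: from pivot to handle; z: the slope's normal.
- latch (a joint): Latch angle, rad. 0: closed, handle up-slope of the pivot, the nose (34 mm from pivot to tip) 2 mm above the flange's upper end. Grows anticlockwise looking down on the slope (handle towards the jig's +y side) to the stop at 1.75, fully open; from 1.3 the nose is clear of the flange. Stays where left; about 1.5 N at the handle turns it.
- tray: Fixed blue tray, 180 mm (its x) by 140 mm (its y), 16 mm high; origin at the centre of its underside on the bench, z up. In its middle stands a pile of like flanges, lengthwise along the tray's x, square with the tray within 1 mm. Its height is not given: the top is 38 to 102 mm above the bench. Heavy, does not give. Fingertips that reach below the flange's underside would meet the pile's edges first.
- core: Bystander: loose turbocharger core standing upright, up to 92 mm across and 110 mm tall, 0.9 kg; origin at the centre of its underside.
- wheel: Bystander: loose aluminium compressor wheel, 60 mm across, 32 mm tall; origin at the centre of its underside.
- spanner: Bystander: loose spanner 150 mm long lying flat on the bench along its own x, origin about its middle.
- seat (a point): Point of the jig under the middle of the flange, level with its underside; axes as jig. The flange lies on two runners (10 mm free below its long edges) and against two foot pins at its low end, 10 mm high. Two side pins 8 mm thick, 8 mm high, stand 40 mm down-slope of this point and 34 mm to either side (1 mm play).

How it is judged (in metres and radians):
On the way, in this order (a step that is already met when the one before it is completed fails the run):
1. the latch is swung open past 1.3 rad while the flange still lies in the jig (value of joint latch above 1.3 rad and distance of flange_center from where it was at the start of the episode below 0.015 m), for 0.1 s.
2. the flange is held in the fingers, more than 60 mm from where it lay (contact force between the fingers and flange above 1 N and distance of flange_center from where it was at the start of the episode above 0.06 m), for 0.1 s.
3. the flange rests on the pile in the tray while the fingers still hold it (contact force between the fingers and flange above 1 N and contact force between flange and tray above 0.5 N and horizontal distance between flange_center and tray below 0.02 m and angle between flange's own z axis and vertical below 0.15 rad), for 0.1 s.
At the end, for the whole second after the job is handed in: The flange lies at rest on the pile, right way up, flat within 2 degrees, its centre within 8 mm of the pile's and its length within 6 degrees of the tray's x (either way round); the latch is open beyond 1.3 rad; core, wheel and spanner are within 20 mm of where they stood (horizontal distance between flange_center and tray below 0.008 m and angle between the x axis of flange and the x axis of tray, either way round below 0.105 rad and angle between flange's own z axis and vertical below 0.035 rad and z of flange_center in the frame of tray above 0.04 m and contact force between flange and tray above 2 N and linear speed of flange below 0.01 m/s and value of joint latch above 1.3 rad and distance of each of core, wheel, spanner from where it was at the start of the episode below 0.02 m); the robot touches nothing.
It fails at once if the flange strikes or is pressed on the pile or tray with more than 45 N (contact force between flange and tray above 45 N).
It fails at once if the core is tipped or knocked away (distance of core from where it was at the start of the episode above 0.03 m or angle between core's own z axis and vertical above 0.3 rad).
It fails at once if the wheel or the spanner is knocked away (distance of any of wheel, spanner from where it was at the start of the episode above 0.03 m).
It also fails if it takes over 61 s, if anything falls off the work surface, if the arm or the gripper's body presses on something with over 40 N, if the wrist force passes 120 N, or if a joint passes its speed limit or range.

ROBOT

A 6-joint arm with a two-finger parallel gripper is mounted at the origin on the work surface. World frame = base frame: x ahead of the robot, y to its left, z up, the work surface at z = 0. Lengths are in mm, angles in degrees, forces in N, time in s.
With the tool pointing down it reaches from about 300 to 850 mm from the base axis. Payload 4.2 kg.
Tool frame: the origin (TCP) lies at the very end of the fingers, on their centre line; the grasp point (between the pads) lies 19 mm behind it; z points along the fingers, y is the direction in which the jaws open and shut (so a half turn about z gives the same grasp; the last joint's range is limited). The gripper opens to 91 mm and grips with 3 to 60 N. Pads are 32 mm wide; open, the fingers measure 118 mm over their backs; the gripper's body (76 mm by 178 mm) begins 60 mm behind the grasp point.
Start: joints at [-73.74, 18.312, 89.639, -0, 72.044, -1.146], TCP at [172.014, -548.687, 189.576] pointing down, gripper open.
Joint ranges: [-177.97, 177.97], [-48.28, 115.42], [12.27, 149.76], [-77.06, 257.06], [2.81, 150.46], [-146.56, 146.56]. Speed limits (degrees/s): [147.25, 147.25, 180, 180, 180, 180].

INTERFACE

Orientations are given as [roll, pitch, yaw] about the fixed x, y, z axes, in that order (R = Rz(yaw) Ry(pitch) Rx(roll)).
In Python, from workcell import env gives the robot as it stands. The module is installed in compiled form; this text tells all that it offers.
- The arm moves only by the tool arm_command, never from a script. Its argument "targets" is a list of rows, each a list of 5 numbers: the closure, from 0 (fully open) to 1 (shut), then the shift along the tool's x, y, z each as a share of 50 cm, from -1 to 1, then the turn about the tool's z as a share of pi/4 rad, from -1 to 1. A call has 1 to 8 rows; each row is the pose to reach, as a shift and turn from the pose measured when the call began, along the tool's axes at that moment; what a row does not reach only later rows make up. A row lasts 1/12 s, in which the tool goes at most 41.7 mm and 7.16 degrees, less where a joint would pass 70% of its speed; a pose out of reach is approached as far as the arm can. A call with a number of a shift or a turn outside -1 to 1 is refused whole. A call with a gripper value outside its range is refused whole. The fingers move at their own pace and stop on an object; "squeeze" is the grip in N (left out, the last holds). Time passes only in rows, so rows that repeat a pose let the fingers close. It gives the time, the measured TCP pose, the force and the opening at its end, in the units of the state.
- env.state(): the state, without advancing time (a new reading comes with each control period).
- env.grab_frame(name): name is "scene" or "top"; returns the picture (420x560x3 uint8, red, green, blue); there is no depth.
- env.camera_params(name): a dict with "camera_matrix" (3x3 intrinsics, pixels), "R" (3x3) and "t" (3): a world point X has camera coordinates R X + t. Camera axes: x right, y down, z forward; pixel columns grow to the right and rows downward; lengths in mm; the calibration is good to about 2 mm. A picture is of the moment at which its call begins. camera_params takes no time and is no camera call.
- env.job_done(): hands the job in, once; it reports no verdict.
The state is a dict: "time_s": time; "qpos": joint angles; "qvel": joint speeds; "effort": joint torques, N m; "ee_pos": TCP position; "ee_rot": TCP orientation; "force": force on the tool from outside, world axes, zero at the start; "torque": the same for the moment, N m; "gripper_width": finger opening in mm.
Only numpy, scipy, OpenCV 4.12 (cv2) and the standard library are available. Lean on these libraries where they do the work, as an engineer would, in place of code of your own. Each camera call takes 0.05 s, during which the arm holds its last target.

## Working session

There is one attempt and no reset: what is moved stays moved. The work goes in short steps, Python scripts to look and compute and a tool call to move; the robot and the scene stay as the last step left them, time stands still between calls to the robot, and variables do not carry over. Pictures are saved under pics/ and viewed, and the job is handed in when it is done.

Besides the shell and the picture viewer there is one more tool, called as name(argument=value, ...), one argument or row to a line, values as JSON. arm_command: Moves the arm, as the interface text tells. Shift numbers are shares of 50 cm and turn numbers shares of pi/4 rad, none past 1 either way. Its arguments: {"type":"object","properties":{"targets":{"type":"array"},"squeeze":{"type":"number"}},"required":["targets"]}

```bash
mkdir -p pics; python3 - <<'E'
from workcell import env
import cv2
for n in("scene","top"):
    im=env.grab_frame(n); cv2.imwrite(f"pics/{n}0.png",im[:,:,::-1])
    p=env.camera_params(n); print(n,p)
print(env.state())
E
```

```text
scene {'camera_matrix': array([[478.03423166,   0.        , 276.26777421],
       [  0.        , 478.03423166, 208.06162634],
       [  0.        ,   0.        ,   1.        ]]), 'R': array([[-8.30931801e-01,  5.56373999e-01,  5.61807545e-04],
       [ 4.55601343e-01,  6.81009034e-01, -5.73283623e-01],
       [-3.19342698e-01, -4.76103632e-01, -8.19356804e-01]]), 't': array([ 442.81251221, -175.54155251, 1165.00908507])}
top {'camera_matrix': array([[406.59656167,   0.        , 281.03642895],
       [  0.        , 406.59656167, 209.94404759],
       [  0.        ,   0.        ,   1.        ]]), 'R': array([[-0.00471041, -0.99986267,  0.01588871],
       [-0.99290718,  0.00278886, -0.11885935],
       [ 0.11879872, -0.0163359 , -0.99278397]]), 't': array([ -8.31090975, 568.29375922, 884.10868914])}
{'time_s': 0.1, 'qpos': array([-7.37395541e+01,  1.83477763e+01,  8.96989151e+01, -8.24111687e-04,
        7.20430082e+01, -1.14473119e+00]), 'qvel': array([ 0.02859261, -0.13131924, -0.14379756, -0.02381309,  0.0669492 ,
       -0.03899886]), 'effort': array([-8.60750515e-04, -4.13333380e+01, -2.32509989e+01,  7.28647923e-02,
        4.22265194e-02, -6.06551157e-05]), 'ee_pos': array([ 171.8707428 , -548.20865026,  188.80979276]), 'ee_rot': array([-1.79910303e+02, -1.00860572e-03,  1.74054310e+01]), 'force': array([-0.39000515,  0.07145082,  0.2121525 ]), 'torque': array([-0.01189981, -0.02541125, -0.04649274]), 'gripper_width': 91.17308939887495}
```

View pics/scene0.png

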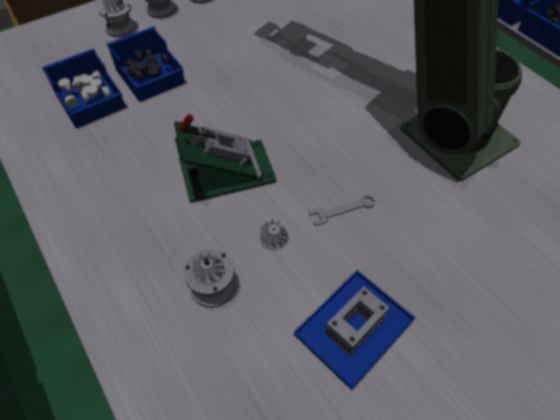

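View pics/top0.png

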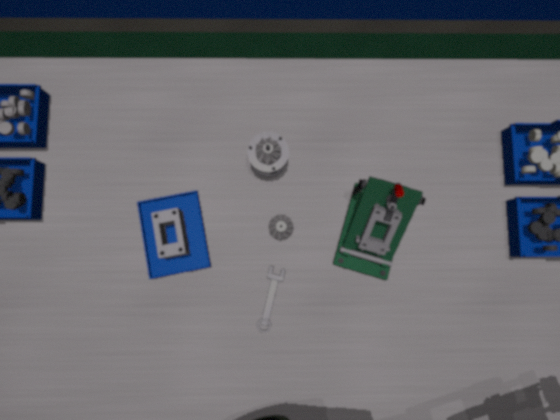

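The top view shows the tray and pile near (172,233), the jig near (380,228) with the red handle at (398,190), the wheel (281,227), the core (268,152) and the spanner (271,297). I'll zoom in to measure.

```bash
python3 - <<'E'
import cv2,numpy as np
t=cv2.imread("pics/top0.png");s=cv2.imread("pics/scene0.png")
def z(im,x0,y0,w,h,f,n): cv2.imwrite(n,cv2.resize(im[y0:y0+h,x0:x0+w],None,fx=f,fy=f,interpolation=cv2.INTER_CUBIC))
z(t,325,170,110,115,5,"pics/tj.png");z(s,165,105,115,100,6,"pics/sj.png")
z(t,130,185,90,100,6,"pics/tt.png");z(s,285,260,140,130,4.5 and 4,"pics/st.png")
E
```

```text
(no output)
```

View pics/tj.png

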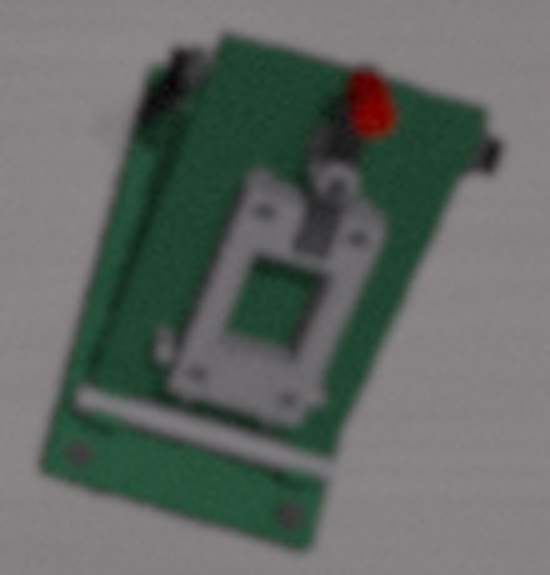

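View pics/sj.png

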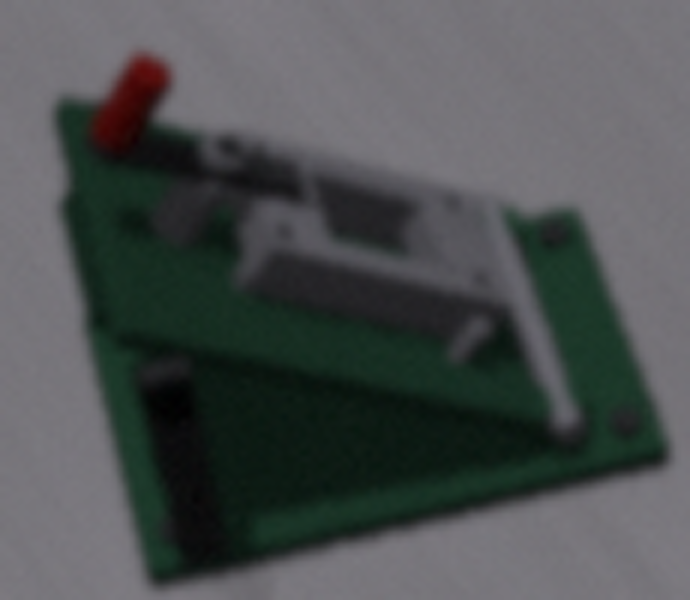

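View pics/tt.png

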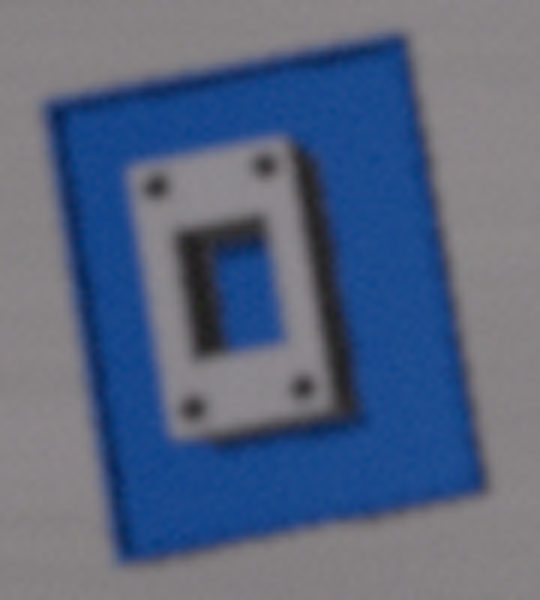

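View pics/st.png

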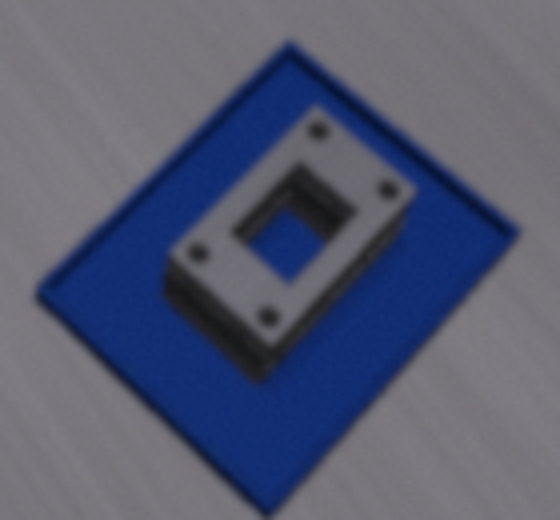

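```bash
cat > h.py <<'E'
import numpy as np,cv2
from workcell import env
P={}
for n in("scene","top"):
    p=env.camera_params(n);P[n]=(np.array(p["camera_matrix"]),np.array(p["R"]),np.array(p["t"]))
def M(n): K,R,t=P[n]; return K@np.c_[R,t]
def tri(s,t):
    X=cv2.triangulatePoints(M("scene"),M("top"),np.array(s,float).reshape(-1,2).T,np.array(t,float).reshape(-1,2).T)
    return (X[:3]/X[3]).T
def plane(n,px,z):
    K,R,t=P[n]; px=np.array(px,float).reshape(-1,2); d=(R.T@np.linalg.inv(K)@np.c_[px,np.ones(len(px))].T).T; c=-R.T@t
    return c+d*((z-c[2])/d[:,2])[:,None]
def proj(n,X):
    q=(M(n)@np.c_[np.atleast_2d(X),np.ones(len(np.atleast_2d(X)))].T).T; return q[:,:2]/q[:,2:]
def cv(u,off,f): return (np.array(u,float)+.5)/f-.5+np.array(off)
E
python3 - <<'E'
from h import *
np.set_printoptions(precision=1,suppress=True)
ht=cv([(155,187),(264,165),(303,388),(193,409)],(130,185),6); hs=cv([(268,316),(198,253),(318,131),(388,190)],(285,260),4)
X=tri(hs,ht);print("pile holes",X,X.mean(0))
d=(X[0]+X[1]-X[2]-X[3]);print("yaw",np.degrees(np.arctan2(d[1],d[0])),np.linalg.norm(d)/2,np.linalg.norm(X[0]-X[1]))
tc=cv([(48,102),(407,38),(488,490),(120,560)],(130,185),6)
T=plane("top",tc,16);print("tray",T,T.mean(0));d=T[0]+T[1]-T[2]-T[3];print(np.degrees(np.arctan2(d[1],d[0])),np.linalg.norm(d)/2,np.linalg.norm(T[0]-T[1]))
st=cv([(290,42),(520,232),(268,516),(38,294)],(285,260),4);T=plane("scene",st,16);print("tray s",T.mean(0))
ft=cv([(265,211),(197,373),(287,398)],(325,170),5);fs=cv([(285,230),(480,277),(452,198)],(165,105),6)
F=tri(fs,ft);print("fl",F); a=F[0]-F[1];b=F[1]-F[2];print(np.linalg.norm(a),np.linalg.norm(b),np.degrees(np.arctan2(a[2],np.hypot(a[0],a[1]))),np.degrees(np.arctan2(a[1],a[0])),np.degrees(np.arctan2(b[1],b[0]))-90)
print("top-face centre",(F[0]+F[2])/2)
for n in("scene","top"):
    im=cv2.imread(f"pics/{n}0.png").astype(int); m=((im[...,2]>90)&(im[...,1]<50)&(im[...,0]<50)); 
    ys,xs=np.nonzero(m);print(n,len(xs),xs.mean(),ys.mean()); P[n+'r']=(xs.mean(),ys.mean())
print("red",tri(P['scener'],P['topr']))
# jig base corners, front two in top, z~?
print("handle top",tri(cv((148,68),(165,105),6),cv((377,115),(325,170),5)))
print("jig front base",plane("top",cv([(42,468),(308,548)],(325,170),5),10))
E
```

```text
pile holes [[554.  263.4  59. ]
 [561.7 224.5  58.8]
 [480.8 208.6  57.5]
 [473.4 247.9  57.7]] [517.5 236.1  58.3]
yaw 10.99729534362395 82.31504552222108 39.73911738030864
tray [[590.7 318.4  16. ]
 [615.2 182.   16. ]
 [442.8 148.3  16. ]
 [417.5 285.2  16. ]] [516.5 233.5  16. ]
10.970797090954777 176.00488033867464 138.5877559084153
tray s [519.5 237.6  16. ]
fl [[ 553.6 -206.7  122.5]
 [ 489.5 -187.2   76.7]
 [ 478.5 -225.    78.1]]
81.18084910939314 39.34106417984267 34.378787327207604 -16.915353556840312 -16.296605055640498
top-face centre [ 516.  -215.9  100.3]
scene 11 189.1818181818182 115.81818181818181
top 65 399.5076923076923 191.26153846153846
red [[ 583.  -229.7  196.5]]
handle top [[ 581.6 -231.9  193.5]]
jig front base [[ 448.2 -129.1   10. ]
 [ 411.4 -249.9   10. ]]
```

```bash
cat >> h.py <<'E'
YJ=np.radians(-16.8); s35,c35=np.sin(np.radians(35)),np.cos(np.radians(35))
C=np.array([520.4,-217.2,93.7])
def J(u,v,n,C=C,Y=None):   # slope coords rel flange centre
    Y=YJ if Y is None else Y
    x=u*c35-n*s35; z=u*s35+n*c35
    return C+np.array([x*np.cos(Y)-v*np.sin(Y),x*np.sin(Y)+v*np.cos(Y),z])
E
python3 - <<'E'
from h import *
pts=[J(a,b,8) for a,b in((50,29),(50,-29),(-50,-29),(-50,29))]+[J(110,0,16),J(110,0,48)]+[J(a,b,8) for a,b in((24,17),(24,-17),(-24,-17),(-24,17))]
for n,off,w,h,f in(("top",(325,170),110,115,5),("scene",(165,105),115,100,6)):
    im=cv2.imread(f"pics/{n}0.png"); x,y=off
    im=cv2.resize(im[y:y+h,x:x+w],None,fx=f,fy=f,interpolation=cv2.INTER_CUBIC)
    im=cv2.convertScaleAbs(im,alpha=1.6)
    for X in pts:
        p=(proj(n,X)[0]-np.array(off)+.5)*f-.5
        cv2.circle(im,tuple(int(v) for v in p.round()),3,(0,255,255),-1)
    cv2.imwrite(f"pics/ov_{n}.png",im)
E
```

```text
(no output)
```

View pics/ov_top.png

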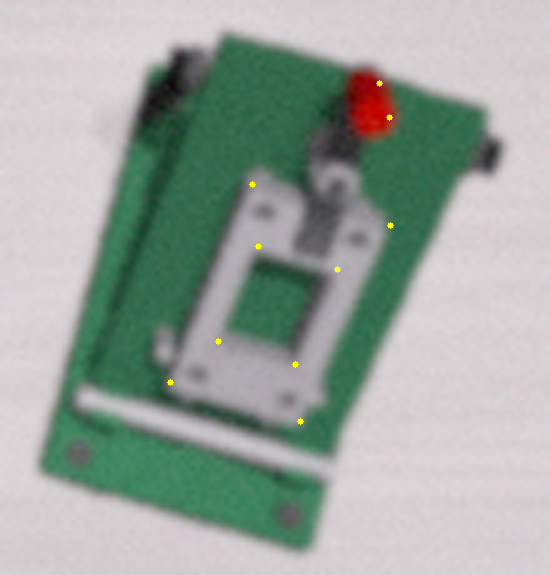

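View pics/ov_scene.png

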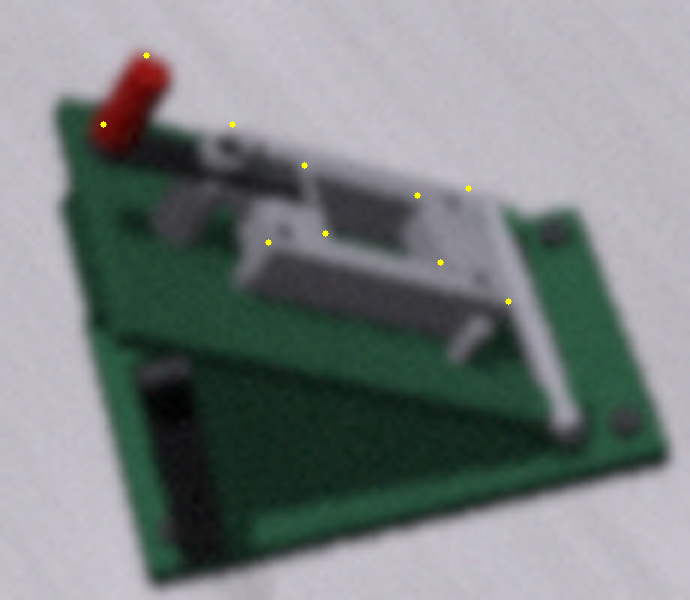

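```bash
python3 - <<'E'
from h import *
from scipy.optimize import least_squares
np.set_printoptions(precision=2,suppress=True)
H=41;W=20
obs=[("top",(41,20,8),(265,211)),("top",(41,-20,8),(358,238)),("top",(-41,20,8),(197,373)),("top",(-41,-20,8),(287,398)),
("top",(110,0,48),(373,110)),("top",(110,0,18),(366,85)),
("scene",(41,20,8),(285,230)),("scene",(-41,20,8),(480,277)),("scene",(-41,-20,8),(452,198)),
("scene",(110,0,48),(149,72)),("scene",(110,0,18),(114,138))]
O={"top":((325,170),5),"scene":((165,105),6)}
def r(p):
    out=[]
    for n,uvn,px in obs:
        out.append(proj(n,J(*uvn,C=p[:3],Y=np.radians(p[3])))[0]-cv(px,*O[n]))
    return np.array(out).ravel()
s=least_squares(r,[520.4,-217.2,93.7,-16.8]);print(s.x);print(r(s.x).reshape(-1,2))
for n,px in(("top",[(42,468),(308,548)]),):
  for z in (8,12):
    q=plane(n,cv(px,*O[n]),z);m=q.mean(0);print(m, m+np.array([np.cos(YJ),np.sin(YJ),0])*100)
E
```

```text
[ 520.53 -216.83   91.45  -13.85]
[[-1.17 -0.03]
 [-0.71 -0.84]
 [ 0.49  0.34]
 [ 0.69 -0.25]
 [ 0.87  1.03]
 [ 0.16 -0.42]
 [ 0.81  1.05]
 [ 0.54  0.18]
 [-0.32  0.61]
 [ 0.04 -0.8 ]
 [-0.76 -0.64]]
[ 429.73 -189.91    8.  ] [ 525.46 -218.82    8.  ]
[ 429.85 -189.08   12.  ] [ 525.58 -217.99   12.  ]
```

```bash
python3 - <<'E'
from h import *
from scipy.optimize import least_squares
np.set_printoptions(precision=2,suppress=True)
obs=[("top",(41,20,8),(265,211)),("top",(41,-20,8),(358,238)),("top",(-41,20,8),(197,373)),("top",(-41,-20,8),(287,398)),
("top",48,(373,110)),("top",18,(366,85)),
("scene",(41,20,8),(285,230)),("scene",(-41,20,8),(480,277)),("scene",(-41,-20,8),(452,198)),
("scene",48,(149,72)),("scene",18,(114,138))]
O={"top":((325,170),5),"scene":((165,105),6)}
def r(p):
    out=[]
    for n,uvn,px in obs:
        if not isinstance(uvn,tuple): uvn=(68+42*np.cos(p[4]),42*np.sin(p[4]),uvn)
        out.append(proj(n,J(*uvn,C=p[:3],Y=np.radians(p[3])))[0]-cv(px,*O[n]))
    return np.array(out).ravel()
s=least_squares(r,[520.4,-217.2,93.7,-16.8,0]);print(s.x);print(r(s.x).reshape(-1,2))
E
```

```text
[ 520.28 -217.62   92.3   -16.36    0.14]
[[ 0.03 -0.21]
 [ 0.31 -0.19]
 [ 0.29 -0.16]
 [ 0.32  0.05]
 [-0.16  0.8 ]
 [-0.45 -0.55]
 [ 0.12  0.15]
 [ 0.26  0.29]
 [ 0.16  0.51]
 [ 0.35 -0.33]
 [-0.55 -0.42]]
```

```bash
cat >> h.py <<'E'
from scipy.spatial.transform import Rotation as Ro
C=np.array([520.3,-217.6,92.3]); YJ=np.radians(-16.4); YJD=-16.4
def J(u,v,n,C=C,Y=None):
    Y=YJ if Y is None else Y
    x=u*c35-n*s35; z=u*s35+n*c35
    return C+np.array([x*np.cos(Y)-v*np.sin(Y),x*np.sin(Y)+v*np.cos(Y),z])
def H(th,n=32): return J(68+42*np.cos(th),42*np.sin(th),n)
def off(x,y,z=0,Y=None): # horizontal offset in jig axes
    Y=YJ if Y is None else Y
    return np.array([x*np.cos(Y)-y*np.sin(Y),x*np.sin(Y)+y*np.cos(Y),z])
def go(targets,yaw=None):
    s=env.state(); R=Ro.from_euler("xyz",s["ee_rot"],degrees=True).as_matrix(); p=s["ee_pos"]
    print("t",round(s["time_s"],2),"pos",p.round(1),"rot",s["ee_rot"].round(1),"F",s["force"].round(1),"w",round(s["gripper_width"],1))
    for T in np.atleast_2d(targets): print((R.T@(T-p)/500).round(4), "from",T.round(1))
    if yaw is not None:
        d=(s["ee_rot"][2]-yaw+180)%360-180; print("turn",round(d/45,4))
E
python3 - <<'E'
from h import *
a=H(.14)+off(-4,0)
go([a+[0,0,60],a],YJD)
E
```

```text
t 0.1 pos [ 171.9 -548.2  188.8] rot [-179.9   -0.    17.4] F [-0.4  0.1  0.2] w 91.2
[ 0.9813 -0.3574 -0.1045] from [ 586.6 -231.   241.4]
[ 0.9813 -0.3572  0.0155] from [ 586.6 -231.   181.4]
turn 0.7512
```

arm_command(
  targets=[
    [0.3, 0.12, -0.045, -0.1, 0.15],
    [0.3, 0.24, -0.09, -0.104, 0.3],
    [0.3, 0.36, -0.13, -0.104, 0.45],
    [0.3, 0.48, -0.175, -0.104, 0.6],
    [0.3, 0.6, -0.22, -0.104, 0.75],
    [0.3, 0.72, -0.26, -0.104, 0.751],
    [0.3, 0.84, -0.306, -0.104, 0.751],
    [0.3, 0.94, -0.34, -0.104, 0.751],
  ],
)

```text
time_s: 0.77
ee_pos: [421.4, -357.1, 237.8]
ee_rot: [-179.9, 0.1, -16.4]
force: [-0.3, -0.4, -0.6]
gripper_width: 63.9
```

```bash
python3 - <<'E'
from h import *
a=H(.14)+off(-4,0)
go([a+[0,0,60],a],YJD)
E
```

```text
t 0.77 pos [ 421.4 -357.1  237.8] rot [-1.799e+02  1.000e-01 -1.640e+01] F [-0.3 -0.4 -0.6] w 63.9
[ 0.2459 -0.3352 -0.0069] from [ 586.6 -231.   241.4]
[ 0.2461 -0.335   0.1131] from [ 586.6 -231.   181.4]
turn -0.0
```

arm_command(
  targets=[
    [0.3, 0.06, -0.08, -0.007, 0],
    [0.3, 0.12, -0.16, -0.007, 0],
    [0.3, 0.18, -0.24, -0.007, 0],
    [0.3, 0.23, -0.31, -0.007, 0],
    [0.3, 0.246, -0.335, -0.007, 0],
    [0.3, 0.246, -0.335, -0.007, 0],
    [0.3, 0.246, -0.335, -0.007, 0],
    [0.3, 0.246, -0.335, -0.007, 0],
  ],
)

```text
time_s: 1.43
ee_pos: [586.0, -231.2, 240.7]
ee_rot: [-179.9, 0.2, -16.4]
force: [-0.1, -0.5, 0.3]
gripper_width: 63.8
```

```bash
python3 - <<'E'
from h import *
a=H(.14)+off(-4,0)
go([a+[0,0,60],a],YJD)
for n in("scene","top"): cv2.imwrite(f"pics/{n}1.png",env.grab_frame(n)[:,:,::-1])
s=cv2.imread("pics/scene1.png");cv2.imwrite("pics/s1.png",cv2.resize(s[20:220,130:330],None,fx=3,fy=3))
E
```

```text
t 1.43 pos [ 586.  -231.2  240.7] rot [-179.9    0.2  -16.4] F [-0.1 -0.5  0.3] w 63.8
[ 0.001  -0.0007 -0.0013] from [ 586.6 -231.   241.4]
[ 0.0014 -0.0006  0.1187] from [ 586.6 -231.   181.4]
turn 0.0006
```

View pics/s1.png

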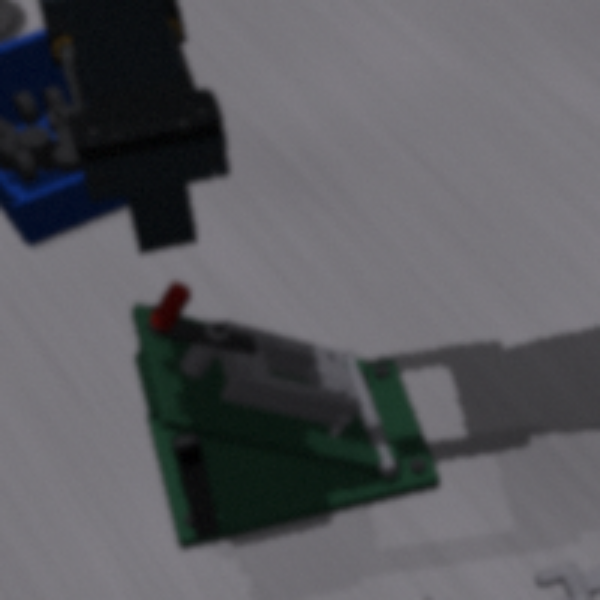

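The open fingers hang directly above the red handle. I'll go down and close lightly.

arm_command(
  targets=[
    [0.3, 0.001, 0, 0.05, 0],
    [0.3, 0.001, 0, 0.09, 0],
    [0.3, 0.001, 0, 0.116, 0],
    [0.3, 0.001, 0, 0.116, 0],
    [0.9, 0.001, 0, 0.116, 0],
    [0.9, 0.001, 0, 0.116, 0],
    [0.9, 0.001, 0, 0.116, 0],
    [0.9, 0.001, 0, 0.116, 0],
  ],
  squeeze=6,
)

```text
time_s: 2.2
ee_pos: [586.3, -232.7, 184.7]
ee_rot: [-180.0, -0.0, -16.5]
force: [0.1, 0.2, 0.6]
gripper_width: 40.1
```

arm_command(
  targets=[
    [0.9, 0, 0, 0, 0],
    [0.9, 0, 0, 0, 0],
    [0.9, 0, 0, 0, 0],
  ],
)

```text
time_s: 2.45
ee_pos: [586.5, -232.7, 185.2]
ee_rot: [-180.0, -0.1, -16.5]
force: [0.2, 1.2, 0.8]
gripper_width: 20.3
```

```bash
python3 - <<'E'
from h import *
go([H(t)+off(-4,0,1) for t in np.arange(.14,1.42,.2).tolist()+[1.4]],YJD)
s=env.grab_frame("scene")[:,:,::-1];cv2.imwrite("pics/s2.png",cv2.resize(s[50:190,130:300],None,fx=4,fy=4))
E
```

```text
t 2.45 pos [ 586.5 -232.7  185.2] rot [-1.80e+02 -1.00e-01 -1.65e+01] F [0.2 1.2 0.8] w 20.3
[-0.0008 -0.0033  0.0056] from [ 586.6 -231.   182.4]
[-0.0041 -0.0196  0.0079] from [ 587.4 -222.7  181.2]
[-0.01   -0.0347  0.012 ] from [ 586.7 -214.6  179.2]
[-0.0182 -0.0482  0.0177] from [ 584.7 -207.   176.3]
[-0.0285 -0.0594  0.0249] from [ 581.3 -200.2  172.7]
[-0.0403 -0.0678  0.0332] from [ 576.8 -194.5  168.6]
[-0.0533 -0.0732  0.0423] from [ 571.4 -190.   164. ]
[-0.0574 -0.0742  0.0451] from [ 569.6 -189.   162.6]
turn -0.0023
```

View pics/s2.png

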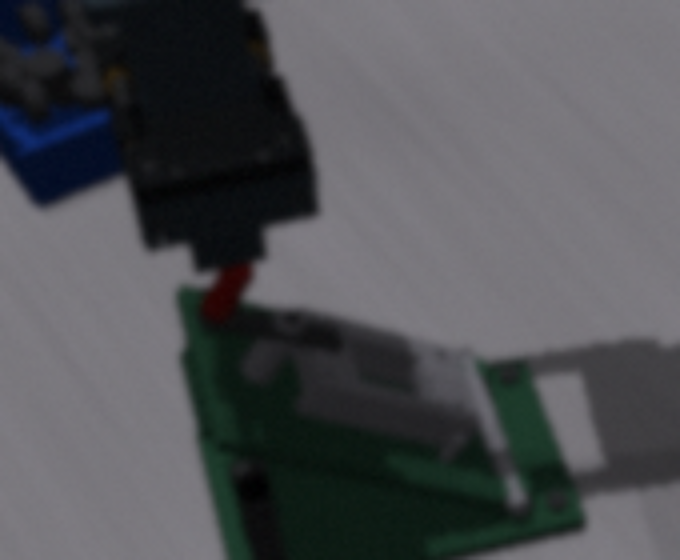

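arm_command(
  targets=[
    [1.0, 0, 0, 0.008, 0],
    [1.0, 0, 0, 0.01, 0],
    [1.0, 0, 0, 0.012, 0],
    [1.0, 0, 0, 0.012, 0],
  ],
)

```text
time_s: 2.83
ee_pos: [586.3, -232.5, 178.4]
ee_rot: [-180.0, 0.0, -16.5]
force: [0.2, 0.2, 0.2]
gripper_width: 0.7
```

```bash
python3 - <<'E'
from h import *
go([H(t)+off(-4,0,-1) for t in np.arange(.14,1.42,.2).tolist()+[1.4]],YJD)
E
```

```text
t 2.83 pos [ 586.3 -232.5  178.4] rot [-180.     0.   -16.5] F [0.2 0.2 0.2] w 0.7
[-0.0001 -0.0031 -0.0038] from [ 586.6 -231.   180.4]
[-0.0034 -0.0194 -0.0015] from [ 587.4 -222.7  179.2]
[-0.0093 -0.0346  0.0026] from [ 586.7 -214.6  177.2]
[-0.0175 -0.048   0.0083] from [ 584.7 -207.   174.3]
[-0.0278 -0.0592  0.0155] from [ 581.3 -200.2  170.7]
[-0.0397 -0.0676  0.0238] from [ 576.8 -194.5  166.6]
[-0.0527 -0.073   0.0329] from [ 571.4 -190.   162. ]
[-0.0567 -0.074   0.0357] from [ 569.6 -189.   160.6]
turn -0.0023
```

```bash
python3 - <<'E'
from h import *
s=env.grab_frame("scene")[:,:,::-1];cv2.imwrite("pics/s3.png",cv2.resize(s[70:170,150:260],None,fx=6,fy=6,interpolation=2))
s=env.grab_frame("top")[:,:,::-1];cv2.imwrite("pics/t3.png",cv2.resize(s[140:300,310:450],None,fx=4,fy=4))
print(proj("scene",env.state()["ee_pos"]),proj("scene",H(.14)),proj("scene",H(.14,48)))
E
```

```text
[[188.06520875 122.14388936]] [[186.15974468 122.17519941]] [[189.78025393 116.30726374]]
```

View pics/s3.png

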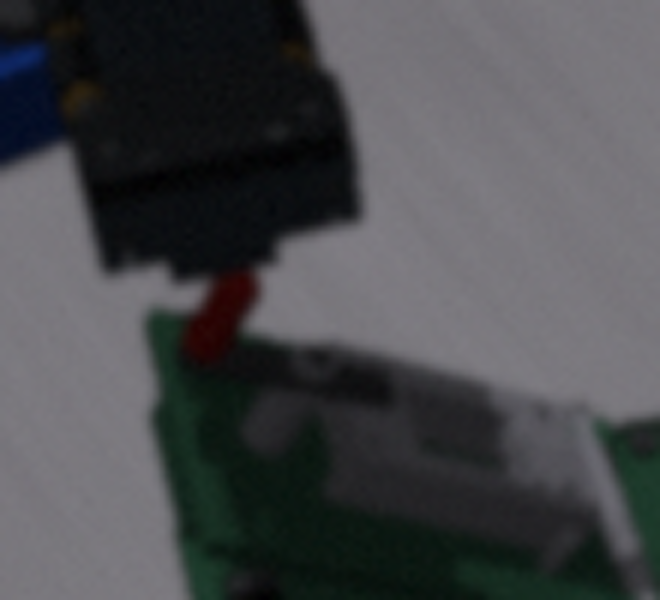

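View pics/t3.png

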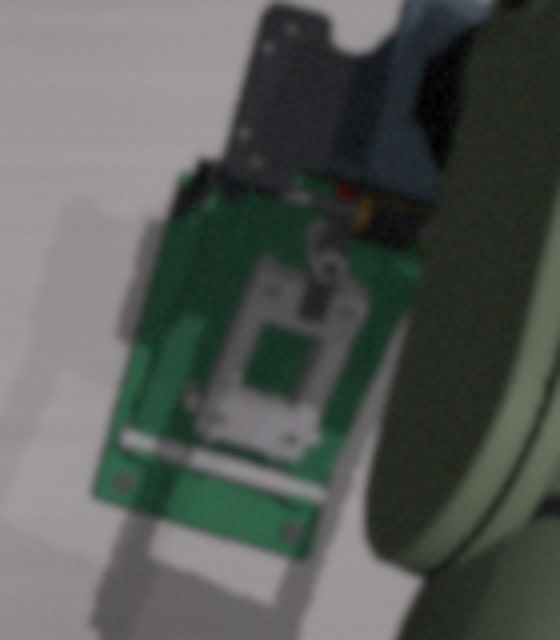

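```bash
python3 - <<'E'
from h import *
p=np.array([586.,-231.2,240.7])
for v in (-32,-45,32,45):
  for u in(-16,16): print(v,u,(proj("scene",p+off(u,v))-[130,20])*3)
q=env.state()["ee_pos"]
for v in (-13,0,13):
  for u in(-16,16): print("now",v,u,(proj("scene",q+off(u,v))-[150,70])*6)
E
```

```text
-32 -16 [[176.03650305 197.48739654]]
-32 16 [[126.0788511  207.66562587]]
-45 -16 [[171.99701928 184.44859249]]
-45 16 [[122.40421682 194.46892124]]
32 -16 [[196.87920587 264.76428973]]
32 16 [[145.0445204 275.7769852]]
45 -16 [[201.31807081 279.09223199]]
45 16 [[149.08482379 290.28691636]]
now -13 -16 [[268.16215857 275.76986706]]
now -13 16 [[172.76847358 296.29894393]]
now 0 -16 [[276.28508663 302.47331697]]
now 0 16 [[180.21686895 323.31421738]]
now 13 -16 [[284.5312041  329.58174177]]
now 13 16 [[187.77889073 350.74161298]]
```

```bash
python3 - <<'E'
import cv2
s=cv2.imread("pics/scene1.png");c=s[60:140,150:240]
cv2.imwrite("pics/z1.png",cv2.convertScaleAbs(cv2.resize(c,None,fx=7,fy=7,interpolation=2),alpha=1.8))
s=cv2.imread("pics/top1.png");c=s[120:220,330:450]
cv2.imwrite("pics/z2.png",cv2.convertScaleAbs(cv2.resize(c,None,fx=6,fy=6,interpolation=2),alpha=1.8))
E
```

```text
(no output)
```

View pics/z1.png

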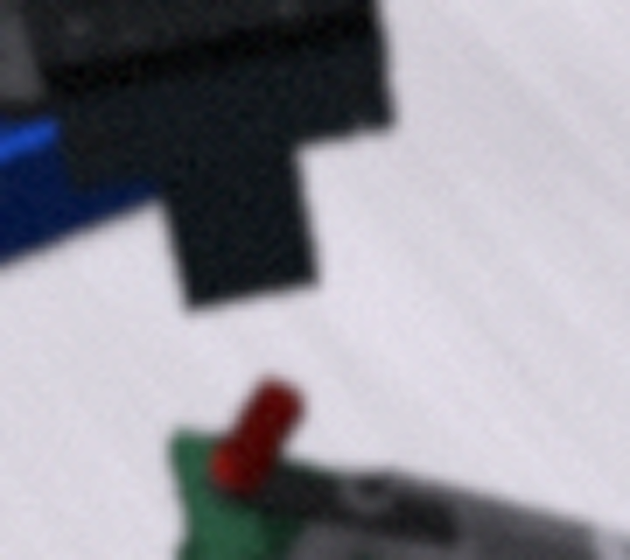

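View pics/z2.png

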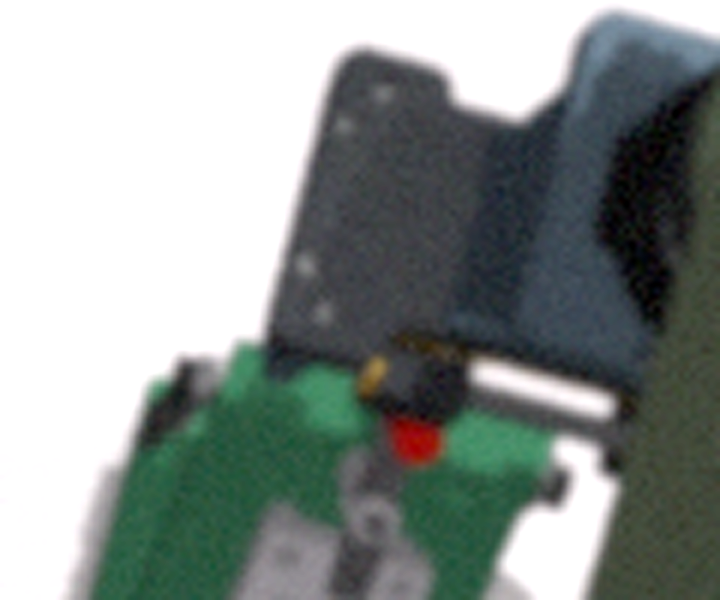

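```bash
python3 - <<'E'
from h import *
np.set_printoptions(precision=1,suppress=True)
p=np.array([586.,-231.2,240.7])
for z in(0,79):
 for v in (-45,-32,32,45,-89,89):
  for u in(-38,-16,16,38): print(z,v,u,((proj("top",p+off(u,v,z))-[330,120])*6)[0],((proj("scene",p+off(u,v,z))-[150,60])*7)[0])
E
```

```text
0 -45 -38 [583.9 559.9] [340.1 134.5]
0 -45 -16 [601.5 488.4] [261.3 150.4]
0 -45 16 [626.9 385.2] [145.6 173.8]
0 -45 38 [644.2 314.9] [ 65.2 190. ]
0 -32 -38 [540.9 547.6] [350.1 164.6]
0 -32 -16 [558.7 476.1] [270.8 180.8]
0 -32 16 [584.3 373. ] [154.2 204.6]
0 -32 38 [601.8 302.8] [ 73.2 221. ]
0 32 -38 [329.7 486.9] [401.7 320.3]
0 32 -16 [348.2 415.7] [319.4 337.8]
0 32 16 [374.9 313.2] [198.4 363.5]
0 32 38 [393.1 243.3] [114.4 381.3]
0 45 -38 [286.9 474.6] [412.6 353.4]
0 45 -16 [305.5 403.5] [329.7 371.2]
0 45 16 [332.5 301. ] [207.9 397.3]
0 45 38 [350.8 231.2] [123.2 415.5]
0 -89 -38 [729.6 601.8] [307.4  35.7]
0 -89 -16 [746.7 530. ] [230.5  50.8]
0 -89 16 [771.4 426.5] [117.6  73. ]
0 -89 38 [788.2 356. ] [39.1 88.4]
0 89 -38 [142.2 433. ] [451.2 469.8]
0 89 -16 [161.3 362.1] [366.1 488.5]
0 89 16 [189. 260.] [241.  516.2]
0 89 38 [207.8 190.4] [154.  535.4]
79 -45 -38 [697.1 526.3] [ 299.2 -110.5]
79 -45 -16 [716.5 446.1] [214.3 -94.4]
79 -45 16 [744.3 330.6] [ 89.4 -70.8]
79 -45 38 [763.3 252. ] [  2.6 -54.5]
79 -32 -38 [648.8 512.5] [309.6 -80. ]
79 -32 -16 [668.3 432.3] [224.  -63.7]
79 -32 16 [696.4 316.9] [ 98.2 -39.7]
79 -32 38 [715.6 238.4] [ 10.7 -23.1]
79 32 -38 [411.4 444.4] [363.5  77.5]
79 32 -16 [431.8 364.6] [274.5  95.2]
79 32 16 [461.3 249.9] [143.6 121.3]
79 32 38 [481.3 171.7] [ 52.5 139.5]
79 45 -38 [363.2 430.6] [375.1 111.2]
79 45 -16 [383.9 350.9] [285.3 129.2]
79 45 16 [413.6 236.3] [153.3 155.8]
79 45 38 [433.9 158.2] [ 61.4 174.3]
79 -89 -38 [861.  573.3] [ 265.2 -209.8]
79 -89 -16 [879.7 492.8] [ 182.4 -194.6]
79 -89 16 [906.6 376.9] [  60.8 -172.3]
79 -89 38 [924.9 298. ] [ -23.7 -156.8]
79 89 -38 [200.6 383.9] [415.6 229.6]
79 89 -16 [221.9 304.6] [323.3 248.8]
79 89 16 [252.6 190.3] [187.4 277.1]
79 89 38 [273.4 112.6] [ 92.9 296.7]
```

```bash
python3 - <<'E'
from h import *
np.set_printoptions(precision=1,suppress=True)
tc=cv([(48,102),(407,38),(488,490),(120,560)],(130,185),6)
st=cv([(268,516),(38,294),(290,42),(520,232)],(285,260),4)
print("tray corners",tri(st,tc))
# jig base front corners: top (42,468),(308,548); scene right: (668,455) = +y front?, 
print("jig front +y",tri(cv((668,455),(165,105),6),cv((42,468),(325,170),5)))
for n in("scene","top"):
    K,R,t=P[n];print(n,-R.T@t, np.linalg.det(R))
# gripper tri from pics 1: body corner (+y,-x)/(+y,+x)
print("body",tri(cv([(390,122),(62,190)],(150,60),7),cv([(275,348),(335,68)],(330,120),6)))
print("tip?",tri(cv([(318,282)],(150,60),7),cv([(270,370)],(330,120),6)))
E
```

```text
tray corners [[592.3 320.9   7.5]
 [617.2 184.6   3.2]
 [441.9 150.    9.2]
 [416.9 286.8  11.8]]
jig front +y [[ 447.7 -129.4    4.8]]
scene [820.  427.8 853.7] 1.0000000000000007
top [459.2   4.5 945.4] 1.0000000000000004
body [[ 576.2 -144.9  347. ]
 [ 648.8 -162.8  348.9]]
tip? [[ 588.  -162.8  289.5]]
```

arm_command(
  targets=[
    [0.45, 0, 0, -0.01, 0],
    [0.45, 0, 0, -0.01, 0],
    [0.45, 0, 0, -0.01, 0],
    [0.45, 0, 0, -0.01, 0],
    [0.45, 0, 0, -0.01, 0],
    [0.45, 0, 0, -0.01, 0],
    [0.45, 0, 0, -0.01, 0],
  ],
)

```text
time_s: 3.52
ee_pos: [586.4, -232.6, 183.8]
ee_rot: [-180.0, -0.0, -16.5]
force: [-0.7, -0.4, -0.7]
gripper_width: 44.2
```

```bash
python3 - <<'E'
from h import *
go([H(.14)+off(-4,0,-27)],YJD)
s=env.grab_frame("scene")[:,:,::-1];cv2.imwrite("pics/s4.png",cv2.convertScaleAbs(cv2.resize(s[50:150,150:260],None,fx=6,fy=6,interpolation=2),alpha=1.8))
E
```

```text
t 3.52 pos [ 586.4 -232.6  183.8] rot [-180.    -0.   -16.5] F [-0.7 -0.4 -0.7] w 44.2
[-0.0004 -0.0031  0.0588] from [ 586.6 -231.   154.4]
turn -0.0022
```

View pics/s4.png

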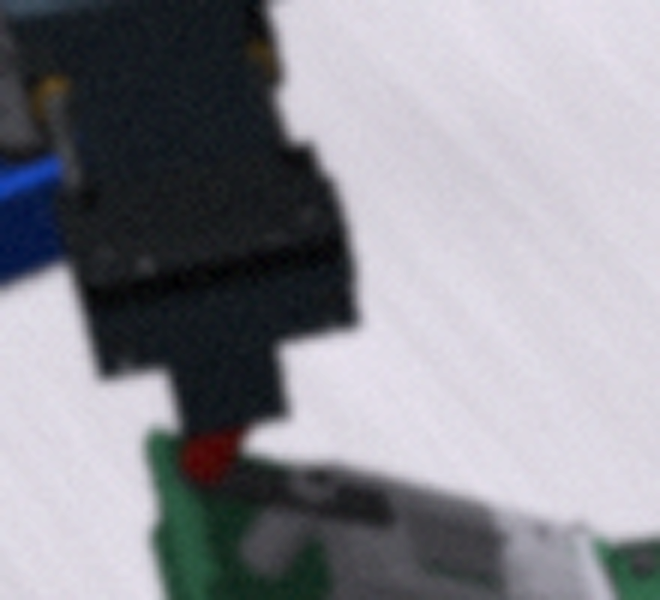

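arm_command(
  targets=[
    [0.45, 0, -0.002, 0.015, 0],
    [0.45, 0, -0.002, 0.03, 0],
    [0.45, 0, -0.002, 0.03, 0],
  ],
)

```text
time_s: 3.82
ee_pos: [585.4, -231.1, 166.4]
ee_rot: [-179.9, 0.2, -16.5]
force: [-0.3, -0.4, 0.2]
gripper_width: 50.0
```

arm_command(
  targets=[
    [0.45, 0, -0.002, 0.015, 0],
    [0.45, 0, -0.002, 0.026, 0],
    [0.45, 0, -0.002, 0.026, 0],
  ],
)

```text
time_s: 4.07
ee_pos: [584.6, -229.5, 151.3]
ee_rot: [-179.9, 0.4, -16.5]
force: [-0.3, 1.2, -0.5]
gripper_width: 50.2
```

arm_command(
  targets=[
    [1, 0, 0, 0, 0],
    [1, 0, 0, 0, 0],
    [1, 0, 0, 0, 0],
    [1, 0, 0, 0, 0],
    [1, 0, 0, 0, 0],
  ],
  squeeze=6,
)

```text
time_s: 4.48
ee_pos: [584.8, -229.7, 151.7]
ee_rot: [-179.9, 0.4, -16.5]
force: [0.5, -1.7, -0.3]
gripper_width: 19.5
```

arm_command(
  targets=[
    [1, 0, 0, 0, 0],
    [1, 0, 0, 0, 0],
    [1, 0, 0, 0, 0],
  ],
)

```text
time_s: 4.73
ee_pos: [584.8, -230.1, 151.8]
ee_rot: [-180.0, 0.4, -16.5]
force: [-1.0, -1.4, 0.6]
gripper_width: 15.5
```

```bash
python3 - <<'E'
from h import *
a=H(.14); p=env.state()["ee_pos"]
go([p+H(t)-a for t in np.arange(.14,1.42,.16).tolist()+[1.42]],YJD)
s=env.grab_frame("scene")[:,:,::-1];cv2.imwrite("pics/s5.png",cv2.convertScaleAbs(cv2.resize(s[50:150,150:260],None,fx=6,fy=6,interpolation=2),alpha=1.8))
E
```

```text
t 4.73 pos [ 584.8 -230.1  151.8] rot [-180.     0.4  -16.5] F [-1.  -1.4  0.6] w 15.5
[0. 0. 0.] from [ 584.8 -230.1  151.8]
[-0.0024 -0.0131  0.0017] from [ 585.5 -223.5  151. ]
[-0.0065 -0.0256  0.0046] from [ 585.3 -216.9  149.5]
[-0.0121 -0.0371  0.0086] from [ 584.2 -210.6  147.5]
[-0.0192 -0.0473  0.0136] from [ 582.3 -204.7  145.1]
[-0.0275 -0.0561  0.0195] from [ 579.5 -199.3  142.1]
[-0.0369 -0.0631  0.0261] from [ 576.  -194.6  138.9]
[-0.047  -0.0682  0.0333] from [ 571.9 -190.7  135.3]
[-0.0577 -0.0712  0.0409] from [ 567.2 -187.7  131.6]
turn -0.002
```

View pics/s5.png

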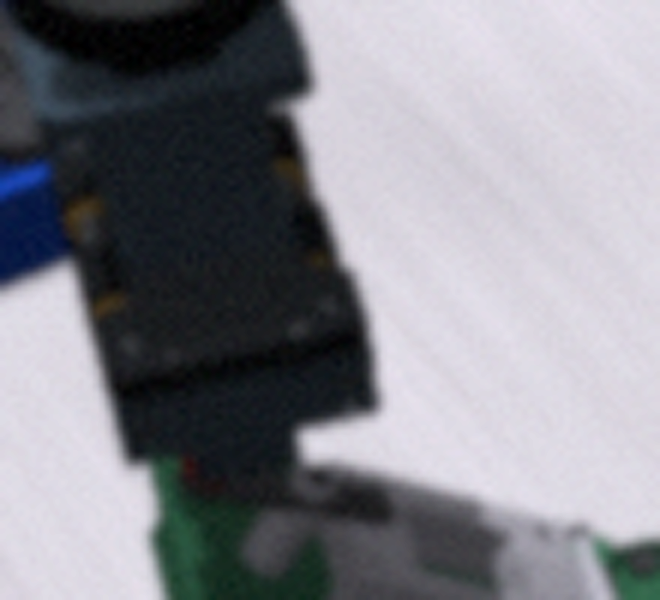

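arm_command(
  targets=[
    [1, -0.002, -0.013, 0.0017, 0],
    [1, -0.0065, -0.0256, 0.0046, 0],
    [1, -0.012, -0.037, 0.0086, 0],
    [1, -0.019, -0.047, 0.0136, 0],
    [1, -0.0275, -0.056, 0.0195, 0],
    [1, -0.037, -0.063, 0.026, 0],
    [1, -0.047, -0.068, 0.033, 0],
    [1, -0.047, -0.068, 0.033, 0],
  ],
  squeeze=12,
)

```text
time_s: 5.45
ee_pos: [570.4, -189.4, 134.6]
ee_rot: [-179.9, 0.5, -16.5]
force: [1.1, -2.0, 0.1]
gripper_width: 15.7
```

```bash
python3 - <<'E'
from h import *
a=H(.14); p=np.array([ 584.8,-230.1,151.8])
go([p+H(t)-a for t in (1.26,1.36,1.46,1.5)],YJD)
s=env.grab_frame("scene")[:,:,::-1];cv2.imwrite("pics/s6.png",cv2.convertScaleAbs(cv2.resize(s[60:200,150:290],None,fx=4,fy=4,interpolation=2),alpha=1.8))
E
```

```text
t 5.45 pos [ 570.4 -189.4  134.6] rot [-179.9    0.5  -16.5] F [ 1.1 -2.   0.1] w 15.7
[ 0.0035  0.0016 -0.0015] from [ 571.8 -190.7  135.3]
[-0.0031 -0.0005  0.0032] from [ 569.  -188.7  133. ]
[-0.0099 -0.0018  0.008 ] from [ 565.9 -187.1  130.6]
[-0.0126 -0.0021  0.0099] from [ 564.6 -186.6  129.6]
turn -0.0014
```

View pics/s6.png

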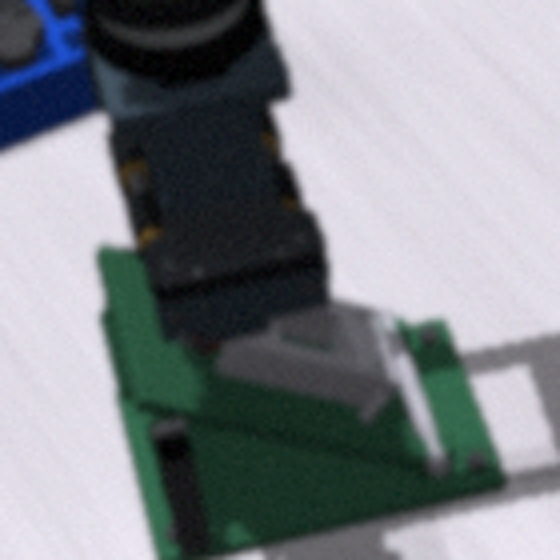

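arm_command(
  targets=[
    [1, -0.003, -0.0005, 0.003, 0],
    [1, -0.007, -0.001, 0.006, 0],
    [1, -0.011, -0.002, 0.009, 0],
    [1, -0.0126, -0.002, 0.01, 0],
    [1, -0.0126, -0.002, 0.01, 0],
  ],
)

```text
time_s: 5.92
ee_pos: [564.7, -186.6, 130.0]
ee_rot: [-179.9, 0.5, -16.5]
force: [-1.3, -2.8, 5.7]
gripper_width: 15.6
```

arm_command(
  targets=[
    [0.65, 0, 0, 0, 0],
    [0.65, 0, 0, 0, 0],
    [0.65, 0, 0, 0, 0],
    [0.65, 0, 0, -0.05, 0],
    [0.65, 0, 0, -0.12, 0],
    [0.65, 0, 0, -0.19, 0],
    [0.65, -0.08, 0, -0.25, 0],
    [0.4, -0.14, 0, -0.25, 0],
  ],
)

```text
time_s: 6.58
ee_pos: [501.2, -167.7, 259.2]
ee_rot: [-179.8, 0.1, -16.5]
force: [-0.0, -0.9, 0.3]
gripper_width: 36.0
```

```bash
python3 - <<'E'
from h import *
go([C],YJD)
for n,a in(("scene",(60,200,150,290)),("top",(140,300,300,440))):
    s=env.grab_frame(n)[:,:,::-1];cv2.imwrite(f"pics/{n}7.png",s);cv2.imwrite(f"pics/z7{n}.png",cv2.convertScaleAbs(cv2.resize(s[a[0]:a[1],a[2]:a[3]],None,fx=4,fy=4,interpolation=2),alpha=1.8))
E
```

```text
t 6.58 pos [ 501.2 -167.7  259.2] rot [-1.798e+02  1.000e-01 -1.650e+01] F [-0.  -0.9  0.3] w 36.0
[0.0656 0.0858 0.3334] from [ 520.3 -217.6   92.3]
turn -0.002
```

View pics/z7scene.png

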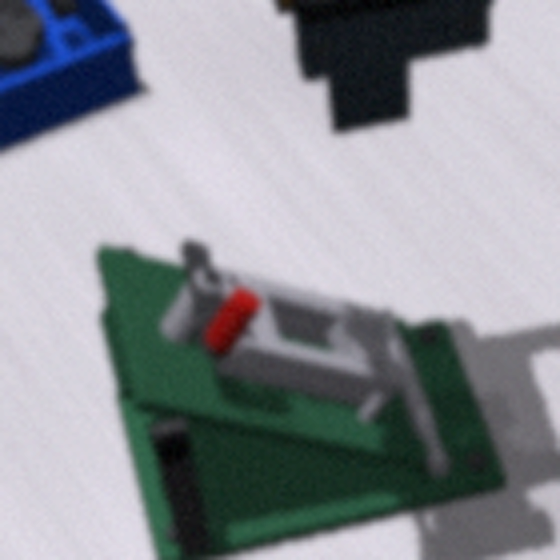

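View pics/z7top.png

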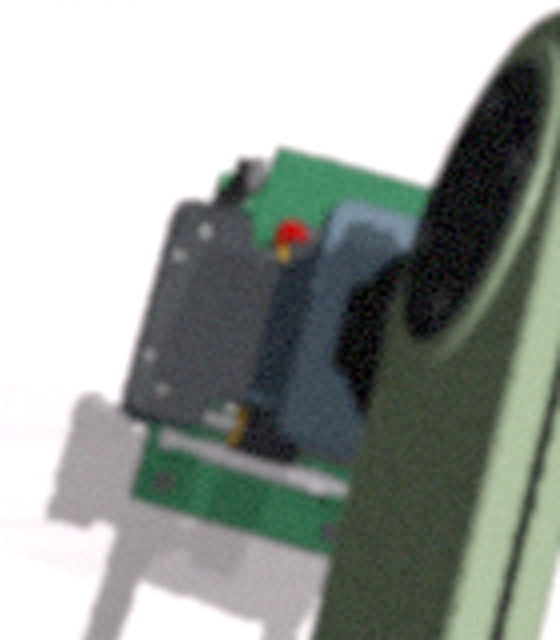

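The latch is swung open: the handle is now at (228,320) in the crop, beside the flange's upper end. I'll estimate its angle.

```bash
python3 - <<'E'
from h import *
np.set_printoptions(precision=1,suppress=True)
print(cv((244,301),(150,60),4),cv((216,341),(150,60),4))
for t in(1.3,1.4,1.5,1.6,1.7): print(t,proj("scene",H(t,47)),proj("scene",H(t,18)))
E
```

```text
[210.6 134.9] [203.6 144.9]
1.3 [[207.  132.6]] [[200.2 142.8]]
1.4 [[209.  133.4]] [[202.1 143.6]]
1.5 [[210.9 134. ]] [[204.  144.2]]
1.6 [[212.7 134.5]] [[205.9 144.7]]
1.7 [[214.5 134.9]] [[207.7 145. ]]
```

```bash
python3 - <<'E'
from h import *
from scipy.optimize import least_squares
np.set_printoptions(precision=1,suppress=True)
p=np.array([501.2,-167.7,259.2])
o=cv([(335,131),(410,117)],(150,60),4)
for v in(18,31.5):
    f=lambda d:(proj("scene",np.array([p+off(16,v+d[0],d[1]),p+off(-16,v+d[0],d[1])]))-o).ravel()
    s=least_squares(f,[0,0]);print(v,s.x,s.fun)
    for dz in(25,30,35): print(dz,f([0,dz]))
a=C+off(-15,0,-12-30)
n=np.array(off(-s35,0,c35))
go([a+n*90,a+n*40,a],YJD)
E
```

```text
18 [10.6 29.5] [ 0.5  0.1 -0.4 -0.1]
25 [-0.8 -1.8 -2.  -2. ]
30 [-1.  -4.  -2.1 -4.2]
35 [-1.2 -6.3 -2.2 -6.5]
31.5 [-2.9 29.5] [ 0.5  0.1 -0.4 -0.1]
25 [1.2 3.2 0.1 3. ]
30 [ 0.9  1.  -0.   0.7]
35 [ 0.7 -1.3 -0.1 -1.5]
t 6.68 pos [ 494.8 -165.6  257.5] rot [-179.8    0.6  -16.5] F [0.2 0.4 0.5] w 43.9
[-0.1  0.1  0.3] from [ 456.4 -198.8  124. ]
[0.  0.1 0.3] from [ 483.9 -206.9   83.1]
[0.1 0.1 0.4] from [ 505.9 -213.4   50.3]
turn -0.0023
```

```bash
python3 - <<'E'
from h import *
a=C+off(-15,0,-12-30)
n=np.array(off(-s35,0,c35))
go([a+n*90,a+n*40,a],YJD)
E
```

```text
t 6.68 pos [ 494.8 -165.6  257.5] rot [-179.8    0.6  -16.5] F [0.2 0.4 0.5] w 43.9
[-0.0522  0.0863  0.2671] from [ 456.4 -198.8  124. ]
[0.0059 0.0865 0.3485] from [ 483.9 -206.9   83.1]
[0.0524 0.0866 0.4136] from [ 505.9 -213.4   50.3]
turn -0.0023
```

arm_command(
  targets=[
    [0, -0.03, 0.05, 0.05, 0],
    [0, -0.052, 0.086, 0.12, 0],
    [0, -0.052, 0.086, 0.19, 0],
    [0, -0.052, 0.086, 0.25, 0],
    [0, -0.052, 0.086, 0.267, 0],
    [0, -0.052, 0.086, 0.267, 0],
    [0, -0.052, 0.086, 0.267, 0],
  ],
)

```text
time_s: 7.27
ee_pos: [457.4, -198.7, 124.4]
ee_rot: [-179.8, 0.5, -16.5]
force: [-0.1, -0.4, 1.2]
gripper_width: 89.4
```

```bash
python3 - <<'E'
from h import *
a=C+off(-15,0,-12-30)
n=np.array(off(-s35,0,c35))
go([a+n*40,a],YJD)
s=env.grab_frame("scene")[:,:,::-1];cv2.imwrite("pics/s8.png",cv2.convertScaleAbs(cv2.resize(s[60:200,150:290],None,fx=4,fy=4,interpolation=2),alpha=1.8))
E
```

```text
t 7.27 pos [ 457.4 -198.7  124.4] rot [-179.8    0.5  -16.5] F [-0.1 -0.4  1.2] w 89.4
[0.0561 0.001  0.0822] from [ 483.9 -206.9   83.1]
[0.1026 0.0011 0.1473] from [ 505.9 -213.4   50.3]
turn -0.0021
```

View pics/s8.png

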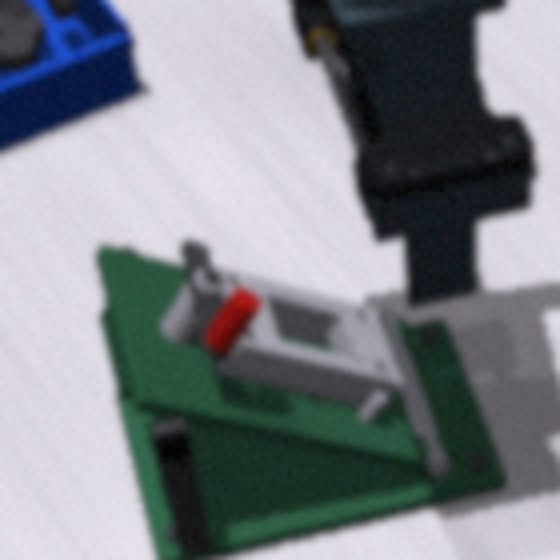

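arm_command(
  targets=[
    [0, 0.015, 0.001, 0.022, 0],
    [0, 0.035, 0.001, 0.05, 0],
    [0, 0.056, 0.001, 0.082, 0],
    [0, 0.07, 0.001, 0.101, 0],
    [0, 0.07, 0.001, 0.101, 0],
  ],
)

```text
time_s: 7.73
ee_pos: [492.4, -209.3, 73.2]
ee_rot: [-179.8, 0.5, -16.5]
force: [-0.5, -0.9, -0.0]
gripper_width: 91.3
```

```bash
python3 - <<'E'
from h import *
a=C+off(-15,0,-12-30)
go([a],YJD)
s=env.grab_frame("scene")[:,:,::-1];cv2.imwrite("pics/s9.png",cv2.convertScaleAbs(cv2.resize(s[60:200,150:290],None,fx=4,fy=4,interpolation=2),alpha=1.8))
E
```

```text
t 7.73 pos [ 492.4 -209.3   73.2] rot [-179.8    0.5  -16.5] F [-0.5 -0.9 -0. ] w 91.3
[0.0287 0.0002 0.0456] from [ 505.9 -213.4   50.3]
turn -0.0014
```

View pics/s9.png

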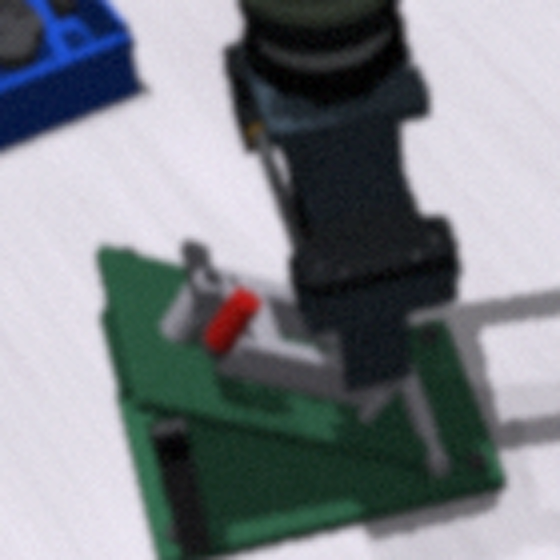

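arm_command(
  targets=[
    [0, 0.01, 0, 0.016, 0],
    [0, 0.02, 0, 0.03, 0],
    [0, 0.02, 0, 0.03, 0],
  ],
)

```text
time_s: 8.03
ee_pos: [501.7, -212.0, 58.2]
ee_rot: [-179.8, 0.5, -16.5]
force: [-0.5, -0.7, 0.5]
gripper_width: 91.4
```

arm_command(
  targets=[
    [0, 0.005, 0, 0.007, 0],
    [0, 0.009, 0, 0.014, 0],
    [0, 0.009, 0, 0.014, 0],
  ],
)

```text
time_s: 8.28
ee_pos: [506.0, -213.2, 50.6]
ee_rot: [-179.8, 0.5, -16.5]
force: [-0.1, -0.7, -0.1]
gripper_width: 91.3
```

```bash
python3 - <<'E'
from h import *
a=C+off(-15,0,-12-30)
go([a],YJD)
s=env.grab_frame("scene")[:,:,::-1];cv2.imwrite("pics/s10.png",cv2.convertScaleAbs(cv2.resize(s[60:200,150:290],None,fx=4,fy=4,interpolation=2),alpha=1.8))
E
```

```text
t 8.28 pos [ 506.  -213.2   50.6] rot [-179.8    0.5  -16.5] F [-0.1 -0.7 -0.1] w 91.3
[-0.      0.0003  0.0005] from [ 505.9 -213.4   50.3]
turn -0.0014
```

View pics/s10.png

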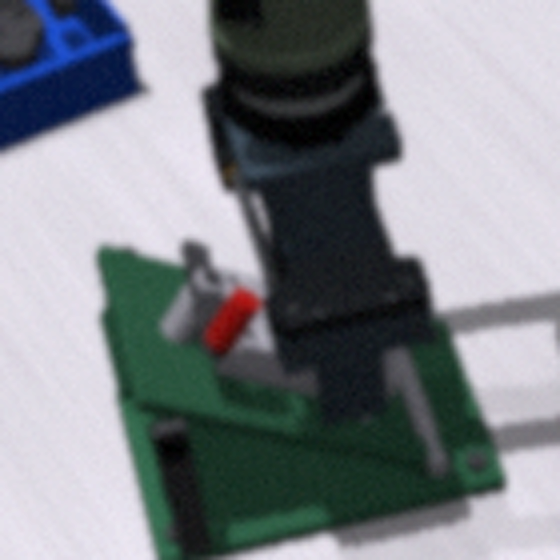

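arm_command(
  targets=[
    [0.5, 0, 0, 0, 0],
    [0.5, 0, 0, 0, 0],
    [0.5, 0, 0, 0, 0],
    [0.5, 0, 0, 0, 0],
    [0.5, 0, 0, 0, 0],
    [0.5, 0, 0, 0, 0],
    [0.5, 0, 0, 0, 0],
  ],
  squeeze=8,
)

```text
time_s: 8.92
ee_pos: [505.8, -213.1, 50.9]
ee_rot: [-179.8, 0.5, -16.5]
force: [-0.6, 1.3, 0.1]
gripper_width: 58.0
```

arm_command(
  targets=[
    [0.5, 0, 0, 0, 0],
    [0.5, 0, 0, 0, 0],
    [0.5, 0, 0, 0, 0],
  ],
)

```text
time_s: 9.17
ee_pos: [505.8, -213.0, 50.9]
ee_rot: [-179.8, 0.5, -16.5]
force: [-0.4, 0.1, 0.2]
gripper_width: 57.9
```

arm_command(
  targets=[
    [0.6, 0, 0, 0, 0],
    [0.6, 0, 0, 0, 0],
    [0.6, -0.006, 0, -0.008, 0],
    [0.6, -0.012, 0, -0.016, 0],
    [0.6, -0.023, 0, -0.033, 0],
    [0.6, -0.035, 0, -0.05, 0],
    [0.6, -0.046, 0, -0.066, 0],
    [0.6, -0.046, 0, -0.066, 0],
  ],
  squeeze=25,
)

```text
time_s: 9.83
ee_pos: [483.0, -206.5, 86.0]
ee_rot: [-179.8, 0.5, -16.5]
force: [0.8, -0.2, -6.7]
gripper_width: 57.9
```

```bash
python3 - <<'E'
from h import *
go([C])
s=env.grab_frame("scene")[:,:,::-1];cv2.imwrite("pics/s11.png",cv2.convertScaleAbs(cv2.resize(s[60:200,150:290],None,fx=4,fy=4,interpolation=2),alpha=1.8))
E
```

```text
t 9.83 pos [ 483.  -206.5   86. ] rot [-179.8    0.5  -16.5] F [ 0.8 -0.2 -6.7] w 57.9
[ 0.0777  0.0001 -0.0133] from [ 520.3 -217.6   92.3]
```

View pics/s11.png

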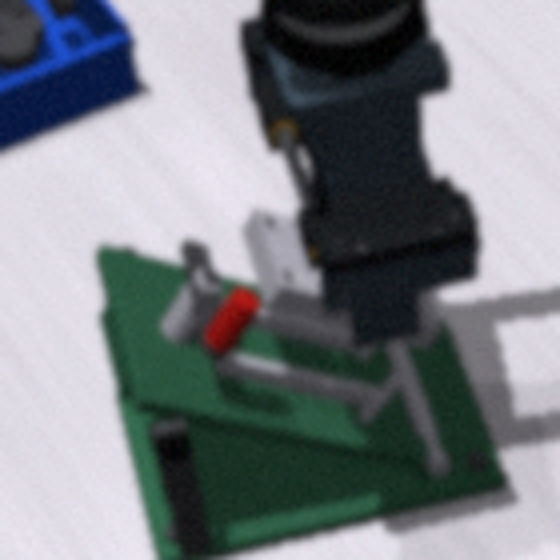

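```bash
python3 - <<'E'
from h import *
Y=np.radians(11)
a=np.array([517.5,236,0])+off(-13,0,0,Y)
go([[483,-206,200],a+[0,0,200],a+[0,0,110]],11)
E
```

```text
t 9.88 pos [ 483.6 -206.7   85.3] rot [-179.8    0.4  -16.5] F [ 1.3  0.  -5.7] w 57.7
[-0.0034 -0.0017 -0.2293] from [ 483. -206.  200.]
[-0.211  -0.857  -0.2248] from [504.7 233.5 200. ]
[-0.2097 -0.8564 -0.0448] from [504.7 233.5 110. ]
turn -0.6107
```

Raise first, then begin the traverse with moderate steps.

arm_command(
  targets=[
    [0.6, -0.02, 0, -0.04, 0],
    [0.6, -0.02, 0, -0.09, 0],
    [0.6, -0.02, 0, -0.14, 0],
    [0.6, -0.02, 0, -0.19, 0],
    [0.6, -0.025, -0.02, -0.225, 0],
    [0.6, -0.03, -0.06, -0.23, -0.04],
    [0.6, -0.045, -0.11, -0.23, -0.1],
    [0.6, -0.06, -0.17, -0.23, -0.18],
  ],
)

```text
time_s: 10.55
ee_pos: [479.5, -117.3, 201.0]
ee_rot: [-179.8, 0.4, -8.4]
force: [0.7, 1.4, -5.8]
gripper_width: 57.4
```

```bash
python3 - <<'E'
from h import *
Y=np.radians(11)
a=np.array([517.5,236,0])+off(-13,0,0,Y)
go([a+[0,0,200],a+[0,0,110]],11)
E
```

```text
t 10.55 pos [ 479.5 -117.3  201. ] rot [-179.8    0.4   -8.4] F [ 0.7  1.4 -5.8] w 57.4
[-0.0519 -0.7015  0.0051] from [504.7 233.5 200. ]
[-0.0507 -0.7008  0.1851] from [504.7 233.5 110. ]
turn -0.43
```

arm_command(
  targets=[
    [0.6, -0.005, -0.07, 0, -0.06],
    [0.6, -0.01, -0.14, 0, -0.12],
    [0.6, -0.016, -0.21, 0, -0.18],
    [0.6, -0.02, -0.28, 0, -0.24],
    [0.6, -0.026, -0.35, 0, -0.3],
    [0.6, -0.03, -0.42, 0, -0.36],
    [0.6, -0.036, -0.49, 0, -0.42],
    [0.6, -0.042, -0.56, 0, -0.43],
  ],
)

```text
time_s: 11.22
ee_pos: [498.8, 164.4, 201.9]
ee_rot: [-179.7, 0.3, 11.1]
force: [0.8, -0.5, -5.4]
gripper_width: 58.0
```

arm_command(
  targets=[
    [0.6, 0, -0.04, 0, 0],
    [0.6, 0, -0.06, 0, 0],
    [0.6, 0, -0.06, 0, 0],
    [0.6, 0, -0.06, 0, 0],
  ],
)

```text
time_s: 11.55
ee_pos: [492.6, 193.4, 201.7]
ee_rot: [-179.7, 0.4, 11.2]
force: [-0.5, -0.4, -6.2]
gripper_width: 58.0
```

```bash
python3 - <<'E'
from h import *
Y=np.radians(11)
a=np.array([517.5,236,0])+off(-13,0,0,Y)
go([a+[0,0,200],a+[0,0,110],a+[0,0,80]],11)
E
```

```text
t 11.55 pos [492.6 193.4 201.7] rot [-179.7    0.4   11.2] F [-0.5 -0.4 -6.2] w 58.0
[ 0.0394 -0.0739  0.0034] from [504.7 233.5 200. ]
[ 0.0406 -0.0731  0.1834] from [504.7 233.5 110. ]
[ 0.041  -0.0729  0.2434] from [504.7 233.5  80. ]
turn 0.0037
```

arm_command(
  targets=[
    [0.6, 0.02, -0.04, 0.02, 0.004],
    [0.6, 0.04, -0.073, 0.06, 0.004],
    [0.6, 0.041, -0.073, 0.11, 0.004],
    [0.6, 0.041, -0.073, 0.16, 0.004],
    [0.6, 0.041, -0.073, 0.183, 0.004],
    [0.6, 0.041, -0.073, 0.183, 0.004],
    [0.6, 0.041, -0.073, 0.183, 0.004],
  ],
)

```text
time_s: 12.13
ee_pos: [505.1, 232.1, 109.9]
ee_rot: [-179.8, 0.5, 10.9]
force: [1.2, 0.7, -5.7]
gripper_width: 58.0
```

```bash
python3 - <<'E'
from h import *
Y=np.radians(11)
a=np.array([517.5,236,0])+off(-13,0,0,Y)
go([a+[0,0,80]],11)
for n,a in(("scene",(220,400,265,445)),("top",(160,310,110,260))):
    s=env.grab_frame(n)[:,:,::-1];cv2.imwrite(f"pics/{n}12.png",s);cv2.imwrite(f"pics/z12{n}.png",cv2.convertScaleAbs(cv2.resize(s[a[0]:a[1],a[2]:a[3]],None,fx=4 if n=='top' else 3.3,fy=4 if n=='top' else 3.3,interpolation=2),alpha=1.8))
E
```

```text
t 12.13 pos [505.1 232.1 109.9] rot [-179.8    0.5   10.9] F [ 1.2  0.7 -5.7] w 58.0
[ 0.0004 -0.0028  0.0599] from [504.7 233.5  80. ]
turn -0.0023
```

View pics/z12scene.png

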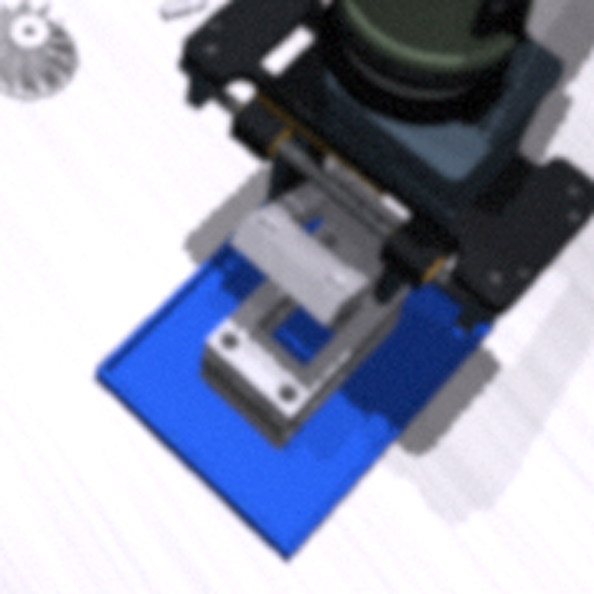

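View pics/z12top.png

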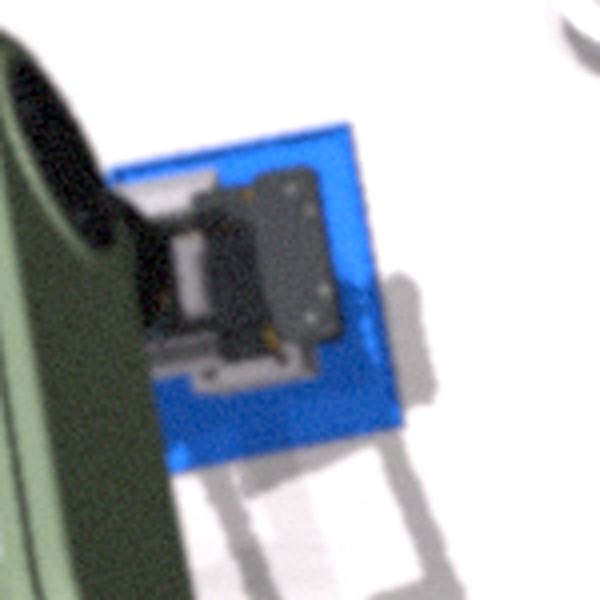

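arm_command(
  targets=[
    [0.6, 0, -0.003, 0.03, 0],
    [0.6, 0, -0.003, 0.06, 0],
    [0.6, 0, -0.003, 0.08, 0],
    [0.6, 0, -0.003, 0.09, 0],
    [0.6, 0, -0.003, 0.09, 0],
    [0.6, 0, -0.003, 0.09, 0],
  ],
  squeeze=15,
)

```text
time_s: 12.73
ee_pos: [506.4, 234.8, 67.2]
ee_rot: [-179.7, 0.2, 10.9]
force: [0.7, -0.2, -5.5]
gripper_width: 58.1
```

arm_command(
  targets=[
    [0.6, 0, 0, 0.002, 0],
    [0.6, 0, 0, 0.004, 0],
    [0.6, 0, 0, 0.006, 0],
    [0.6, 0, 0, 0.008, 0],
  ],
)

```text
time_s: 13.07
ee_pos: [506.5, 235.0, 63.5]
ee_rot: [-179.7, 0.1, 10.9]
force: [0.7, -0.1, -7.1]
gripper_width: 58.0
```

arm_command(
  targets=[
    [0.6, 0, 0, 0.002, 0],
    [0.6, 0, 0, 0.004, 0],
    [0.6, 0, 0, 0.006, 0],
    [0.6, 0, 0, 0.008, 0],
  ],
)

```text
time_s: 13.4
ee_pos: [506.5, 235.0, 59.4]
ee_rot: [-179.7, 0.1, 10.9]
force: [-0.4, -0.7, -6.7]
gripper_width: 57.4
```

arm_command(
  targets=[
    [0.6, 0, 0, 0.002, 0],
    [0.6, 0, 0, 0.004, 0],
    [0.6, 0, 0, 0.006, 0],
    [0.6, 0, 0, 0.008, 0],
  ],
)

```text
time_s: 13.73
ee_pos: [506.5, 235.0, 55.3]
ee_rot: [-179.7, 0.1, 10.9]
force: [0.1, -1.2, -5.8]
gripper_width: 57.9
```

arm_command(
  targets=[
    [0.6, 0, 0, 0.002, 0],
    [0.6, 0, 0, 0.004, 0],
    [0.6, 0, 0, 0.006, 0],
  ],
)

```text
time_s: 13.98
ee_pos: [507.7, 235.3, 53.2]
ee_rot: [-179.7, -0.0, 10.9]
force: [2.1, -0.5, -0.2]
gripper_width: 57.6
```

arm_command(
  targets=[
    [0.6, 0, 0, 0.002, 0],
    [0.6, 0, 0, 0.004, 0],
    [0.6, 0, 0, 0.006, 0],
  ],
)

```text
time_s: 14.23
ee_pos: [509.6, 235.7, 51.1]
ee_rot: [-179.7, -0.3, 10.9]
force: [3.5, -0.7, 1.9]
gripper_width: 57.7
```

arm_command(
  targets=[
    [0.6, -0.002, 0, 0.002, 0],
    [0.6, -0.004, 0, 0.004, 0],
    [0.6, -0.005, 0, 0.006, 0],
    [0.6, -0.006, 0, 0.008, 0],
  ],
  squeeze=10,
)

```text
time_s: 14.57
ee_pos: [505.6, 234.9, 46.3]
ee_rot: [-179.7, -0.2, 10.9]
force: [0.2, 0.3, -5.4]
gripper_width: 58.0
```

arm_command(
  targets=[
    [0.6, 0, 0, 0.002, 0],
    [0.6, 0, 0, 0.004, 0],
    [0.6, 0, 0, 0.006, 0],
    [0.6, 0, 0, 0.008, 0],
  ],
)

```text
time_s: 14.9
ee_pos: [505.3, 234.8, 41.9]
ee_rot: [-179.7, -0.1, 10.9]
force: [0.2, -0.8, -4.5]
gripper_width: 57.5
```

```bash
python3 - <<'E'
from h import *
go([C],11)
for n,a in(("scene",(220,400,265,445)),):
    s=env.grab_frame(n)[:,:,::-1];cv2.imwrite(f"pics/{n}13.png",s);cv2.imwrite(f"pics/z13{n}.png",cv2.convertScaleAbs(cv2.resize(s[a[0]:a[1],a[2]:a[3]],None,fx=3.3,fy=3.3,interpolation=2),alpha=1.8))
E
```

```text
t 14.9 pos [505.3 234.8  41.9] rot [-1.797e+02 -1.000e-01  1.090e+01] F [ 0.2 -0.8 -4.5] w 57.5
[-0.1421  0.8936 -0.1057] from [ 520.3 -217.6   92.3]
turn -0.0012
```

View pics/z13scene.png

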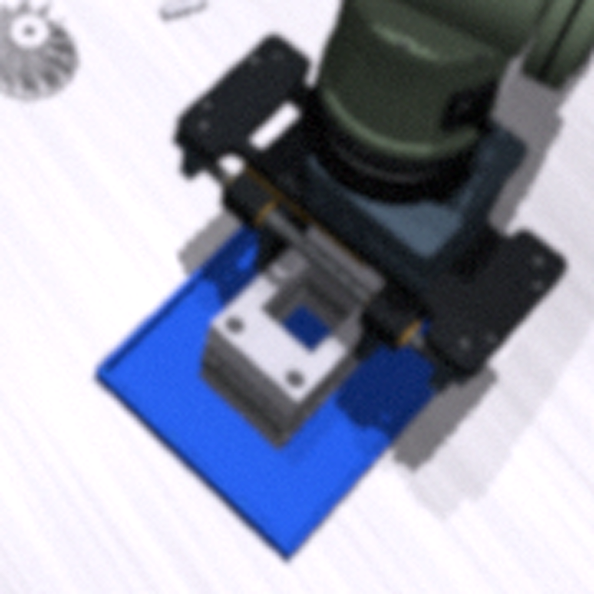

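The flange has swivelled nearly level in the fingers and now lies squarely over the pile; its front edge runs (205,345)–(290,400). I'll keep lowering gently.

arm_command(
  targets=[
    [0.6, 0, 0, 0.002, 0],
    [0.6, 0, 0, 0.004, 0],
    [0.6, 0, 0, 0.004, 0],
  ],
)

```text
time_s: 15.2
ee_pos: [504.7, 234.7, 39.3]
ee_rot: [-179.7, -0.0, 10.9]
force: [-0.4, 0.4, -6.1]
gripper_width: 57.9
```

arm_command(
  targets=[
    [0.6, 0, 0, 0.002, 0],
    [0.6, 0, 0, 0.004, 0],
    [0.6, 0, 0, 0.004, 0],
  ],
)

```text
time_s: 15.45
ee_pos: [504.9, 234.8, 38.2]
ee_rot: [-179.7, -0.1, 10.9]
force: [-1.9, -0.8, 2.7]
gripper_width: 57.9
```

```bash
python3 - <<'E'
from h import *
go([C],11)
s=env.grab_frame("scene")[:,:,::-1];cv2.imwrite(f"pics/scene14.png",s);cv2.imwrite(f"pics/z14.png",cv2.convertScaleAbs(cv2.resize(s[280:370,310:400],None,fx=6,fy=6,interpolation=2),alpha=1.8))
E
```

```text
t 15.45 pos [504.9 234.8  38.2] rot [-1.797e+02 -1.000e-01  1.090e+01] F [-1.9 -0.8  2.7] w 57.9
[-0.1414  0.8936 -0.113 ] from [ 520.3 -217.6   92.3]
turn -0.0012
```

View pics/z14.png

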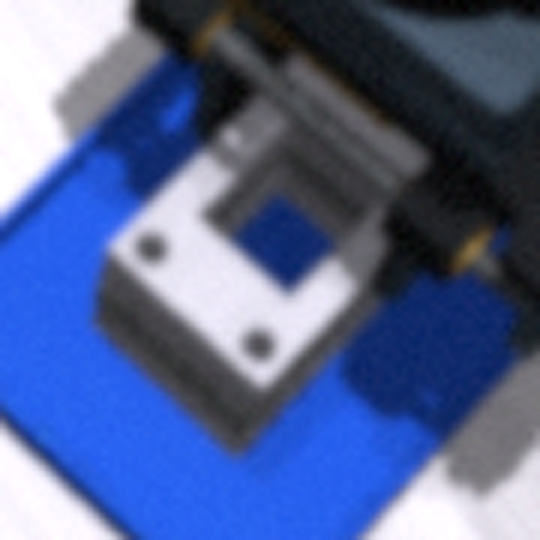

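```bash
python3 - <<'E'
from h import *
np.set_printoptions(precision=1,suppress=True)
h=cv([(150,247),(259,345)],(310,280),6)
Y=np.radians(11)
for z in(70,74.3,78):
    q=plane("scene",h,z);m=q.mean(0);d=q[1]-q[0]
    print(z,q[:,:2],m-off(41,0,0,Y),np.linalg.norm(d),np.degrees(np.arctan2(d[1],d[0]))-90)
# same method for original pile via scene only
hp=cv([(198,253),(268,316)],(285,260),4)
for z in(54,58.3,62):
    q=plane("scene",hp,z);print(z,q.mean(0)-off(41,0,0,Y))
s=env.grab_frame("top")[:,:,::-1];cv2.imwrite(f"pics/z15.png",cv2.convertScaleAbs(cv2.resize(s[180:290,120:230],None,fx=5,fy=5,interpolation=2),alpha=1.8))
E
```

```text
70 [[562.7 224.5]
 [555.  264.3]] [518.6 236.5  70. ] 40.56005547895844 10.964278179784799
74.3 [[564.1 225.6]
 [556.4 265.2]] [520.  237.6  74.3] 40.33750352070072 10.964278179784642
78 [[565.3 226.5]
 [557.7 266. ]] [521.3 238.4  78. ] 40.146005324060425 10.9642781797847
54 [516.5 234.6  54. ]
58.3 [517.9 235.6  58.3]
62 [519.1 236.5  62. ]
```

View pics/z15.png

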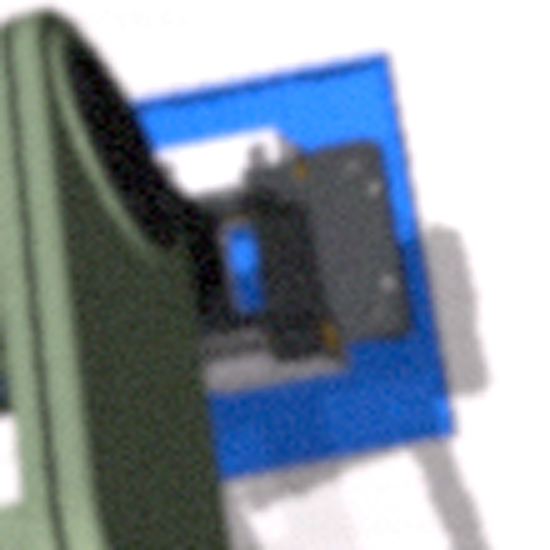

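arm_command(
  targets=[
    [0.6, -0.003, 0.002, 0.001, 0],
    [0.6, -0.006, 0.004, 0.002, 0],
    [0.6, -0.006, 0.004, 0.002, 0],
  ],
)

```text
time_s: 15.8
ee_pos: [504.3, 233.5, 38.2]
ee_rot: [-179.6, -0.4, 10.9]
force: [1.7, 3.4, 2.2]
gripper_width: 57.8
```

```bash
python3 - <<'E'
from h import *
go([C],11)
s=env.grab_frame("scene")[:,:,::-1];cv2.imwrite(f"pics/scene16.png",s);cv2.imwrite(f"pics/z16.png",cv2.convertScaleAbs(cv2.resize(s[280:370,310:400],None,fx=6,fy=6,interpolation=2),alpha=1.8))
E
```

```text
t 15.8 pos [504.3 233.5  38.2] rot [-179.6   -0.4   10.9] F [1.7 3.4 2.2] w 57.8
[-0.139   0.8911 -0.1154] from [ 520.3 -217.6   92.3]
turn -0.0015
```

View pics/z16.png

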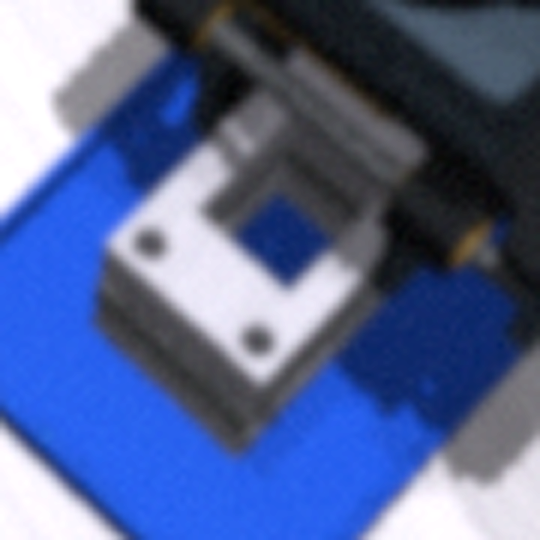

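arm_command(
  targets=[
    [0.6, 0, 0, 0.001, 0],
    [0.6, 0, 0, 0.002, 0],
    [0.6, 0, 0, 0.002, 0],
  ],
  squeeze=5,
)

```text
time_s: 16.1
ee_pos: [504.3, 233.5, 37.7]
ee_rot: [-179.6, -0.4, 10.9]
force: [-0.5, 2.1, 5.8]
gripper_width: 57.8
```

arm_command(
  targets=[
    [0.3, 0, 0, 0, 0],
    [0.2, 0, 0, 0, 0],
    [0.1, 0, 0, 0, 0],
    [0.0, 0, 0, 0, 0],
    [0.0, 0, 0, 0, 0],
    [0.0, 0, 0, 0, 0],
  ],
)

```text
time_s: 16.6
ee_pos: [504.1, 233.3, 37.4]
ee_rot: [-179.6, -0.3, 10.9]
force: [0.6, 0.3, 0.2]
gripper_width: 90.7
```

arm_command(
  targets=[
    [0.0, 0, 0, -0.02, 0],
    [0.0, 0, 0, -0.06, 0],
    [0.0, 0, 0, -0.12, 0],
    [0.0, 0, 0, -0.18, 0],
    [0, -0.05, 0, -0.25, 0],
    [0, -0.12, 0, -0.3, 0],
    [0, -0.19, 0, -0.3, 0],
    [0, -0.2, 0, -0.3, 0],
  ],
)

```text
time_s: 17.27
ee_pos: [400.6, 211.9, 189.1]
ee_rot: [-179.6, -0.3, 11.0]
force: [-1.1, -0.5, -1.1]
gripper_width: 91.2
```

```bash
python3 - <<'E'
from h import *
go([C],11)
for n,a in(("scene",(260,400,280,420)),("top",(180,290,120,230))):
    s=env.grab_frame(n)[:,:,::-1];cv2.imwrite(f"pics/{n}17.png",s);f=4 if n=="scene" else 5;cv2.imwrite(f"pics/z17{n}.png",cv2.convertScaleAbs(cv2.resize(s[a[0]:a[1],a[2]:a[3]],None,fx=f,fy=f,interpolation=2),alpha=1.8))
E
```

```text
t 17.27 pos [400.6 211.9 189.1] rot [-179.6   -0.3   11. ] F [-1.1 -0.5 -1.1] w 91.2
[0.0704 0.8903 0.1876] from [ 520.3 -217.6   92.3]
turn -0.0006
```

View pics/z17scene.png

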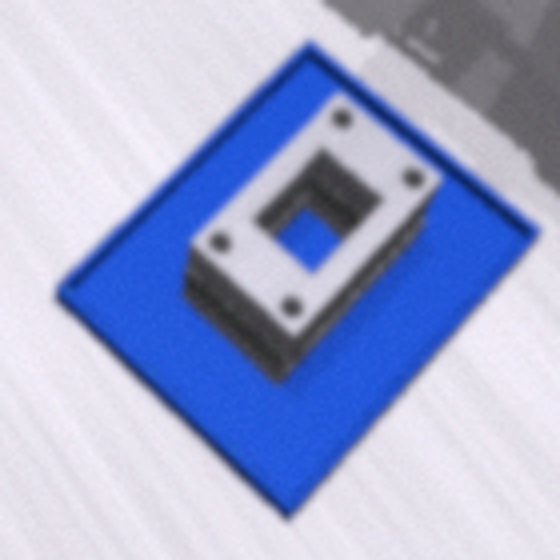

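View pics/z17top.png

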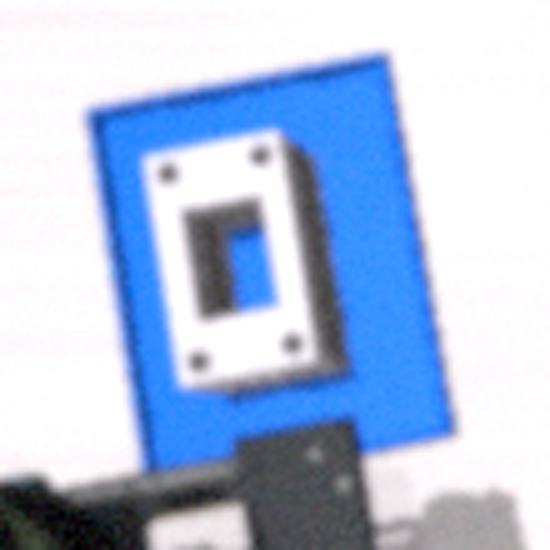

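View pics/scene17.png

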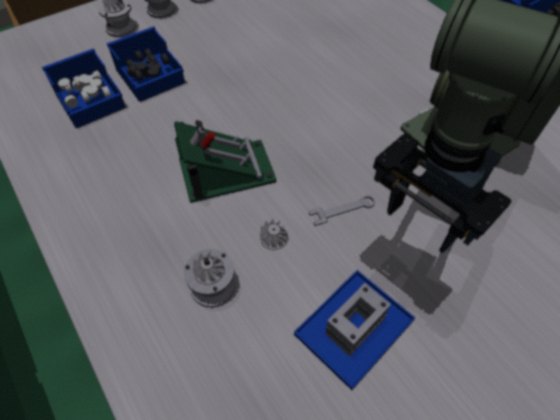

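```bash
python3 - <<'E'
from h import *
np.set_printoptions(precision=1,suppress=True)
hs=cv([(292,306),(221,242),(342,118),(413,178)],(280,260),4)
ht=cv([(168,174),(261,155),(293,344),(199,361)],(120,180),5)
X=tri(hs,ht);print(X,X.mean(0));d=X[0]+X[1]-X[2]-X[3];print("yaw",np.degrees(np.arctan2(d[1],d[0])))
a=X[:2,2].mean()-X[2:,2].mean();print("dz ends",a)
for n in("scene","top"):
    A=cv2.imread(f"pics/{n}0.png").astype(int);B=cv2.imread(f"pics/{n}17.png").astype(int)
    for nm,b in ({"core":(180,310,180,245),"wheel":(215,252,258,292),"spanner":(190,228,305,380)} if n=="scene" else {"core":(125,185,240,295),"wheel":(212,242,266,296),"spanner":(262,332,255,290)}).items():
        a_=A[b[0]:b[1],b[2]:b[3]].astype(np.uint8).max(2).astype(np.float32);c_=B[b[0]:b[1],b[2]:b[3]].astype(np.uint8).max(2).astype(np.float32)
        print(n,nm,cv2.phaseCorrelate(a_,c_))
E
```

```text
[[555.1 264.   74.1]
 [562.8 224.9  73.9]
 [482.1 209.1  73.5]
 [475.  248.5  74.1]] [518.8 236.6  73.9]
yaw 11.042797316372381
dz ends 0.2599852056865757
scene core ((0.009216243935782131, 0.48162620866334294), 0.9988760443871895)
scene wheel ((0.0128601232327199, 0.040213502103522814), 1.006382390525606)
scene spanner ((0.5580736524531105, -0.019482531290130112), 0.8996955006917318)
top core ((-0.029371161325055795, -0.010393825348103292), 0.9707922543419732)
top wheel ((0.1842864128679853, 0.11652553005550104), 0.9827785258822971)
top spanner ((-0.000667749954455843, -0.021275679246556933), 0.8906466480758455)
```

```bash
python3 - <<'E'
from workcell import env
print(env.job_done())
E
```

```text
the job is handed in; nothing more can be done
None
```

The flange is lying flat on the pile in the blue tray and the latch is open. I handed the job in at about 17.4 s of the 61 s allowed; it reports no verdict.

**What I did:** I gripped the red handle and swung the latch round to about 1.5 rad. I then took the flange by its long edges, lifted it off along the slope's normal and lowered it slowly onto the pile. It levelled in a light grip as it touched, and I let go only once it was resting, with about 9–12 N of contact by the wrist force.

**Last checks, from both cameras:**

| Check | Result | Limit |
|---|---|---|
| Flange centre from the pile's centre | 1.4 mm | 8 mm |
| Flange length against the pile's direction | within 0.1° | 6° |
| Height difference between its ends | about 0.3 mm (roughly 0.2°) | 2° |
| Flange top face height | 16 mm above the old pile top | one flange thickness |
| Latch angle | about 1.5 rad | over 1.3 rad |
| Core, wheel and spanner | shifted no more than 0.6 pixel (about 1–2 mm) | 20 mm |

**What disagreed:**
- **Tool height:** the reported height of the fingertips was about 30 mm lower than the cameras showed. My first grip at the handle closed on nothing, so I corrected for the difference from then on.
- **Latch start:** the latch looked about 0.14 rad open at the start rather than 0.
- **Latch angle:** I measured it from the scene camera after opening the latch and did not remeasure it at the end. The last picture still shows it open.

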